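# Size a column in the taper gauge and sort it

## Task

Take the column from the single stand, slide it upright and gently along the gauge's tapered slot from the wide mouth until it wedges firmly between both jaws, and see where it stops. Then take it out and stand it, fully down, in the gauge's sorting hole level with that place and let go; leave the two columns in the rack and everything else on the bench alone.

Things in the scene. Friction and masses are not known exactly. Their poses are not given: they have to be found in the camera images.
- column_a: one of three look-alike upright steel columns, 120 g: collar 22 mm across, 28 mm tall (55 to 83 mm above the foot), with an 8 mm stub to 88 mm, over a plain round tube. Collars are alike; tubes differ, 10.5 to 16 mm across (which is which is not told and must be gauged). Origin: centre of the foot, z up. Begins in the stand or in the rack, its foot 5 mm above the bench
- column_b: one of three look-alike upright steel columns, 120 g: collar 22 mm across, 28 mm tall (55 to 83 mm above the foot), with an 8 mm stub to 88 mm, over a plain round tube. Collars are alike; tubes differ, 10.5 to 16 mm across (which is which is not told and must be gauged). Origin: centre of the foot, z up. Begins in the stand or in the rack, its foot 5 mm above the bench
- column_c: one of three look-alike upright steel columns, 120 g: collar 22 mm across, 28 mm tall (55 to 83 mm above the foot), with an 8 mm stub to 88 mm, over a plain round tube. Collars are alike; tubes differ, 10.5 to 16 mm across (which is which is not told and must be gauged). Origin: centre of the foot, z up. Begins in the stand or in the rack, its foot 5 mm above the bench
- stand: white single-hole stand: block 50 x 50 mm, 30 mm high, on a round foot 68 mm across; fixed. The column to be gauged stands in its hole, 18 mm wide, 25 mm deep. Origin: centre of its underside on the bench
- rack: white two-hole rack, 120 mm along its x, 44 mm along its y, 30 mm high, fixed; the two columns to be left alone stand in it. Origin: centre of its underside
- gauge: taper gauge fixed to the bench: metal base plate, x -80 to +80 mm, y -40 to +70 mm, 10 mm thick, with two steel jaws and, on the +y side, a sorting block with three holes; jaws and block are 40 mm high. The open-topped slot between the jaws runs along x at y = 0, wide mouth at -x, floor 10 mm above the bench. Origin: on the bench under the slot's middle line; z up
- jaw_left: the steel jaw on the +y side of the slot, part of the gauge, about 106 mm long, 16 mm thick, top 40 mm above the bench. Its origin and axes are the gauge's
- jaw_right: the steel jaw on the -y side of the slot, as jaw_left
- mouth (a point): point before the gauge's wide mouth, on the slot's middle line, 65 mm to -x of the gauge's origin, 40 mm up; only the base plate is under it. From here the slot flares in (about 40 mm wide at x = -55 mm to 17 mm at x = -42 mm), then narrows evenly by 0.8 mm per 10 mm, to 9 mm at narrow_end
- narrow_end (a point): point on the slot's middle line at its narrow end, 129 mm from mouth, 40 mm above the bench; from mouth to narrow_end is the way to slide. The jaws are rigid: a steady push of about 10 N along the slot wedges a column firmly, over 15 N would mark it
- hole_a (a point): centre of the top of the sorting hole nearest the mouth, 48 mm to the +y side of the slot's middle line, -14.5 mm along the gauge's x from its origin; 18 mm wide, 27 mm deep (floor 13 mm above the bench). A dark line leads from it to the slot. A column that wedges level with it (within about 10 mm along the slot) belongs in it
- hole_b (a point): centre of the top of the sorting hole nearest the middle of the gauge, 48 mm to the +y side of the slot's middle line, 13.0 mm along the gauge's x from its origin; 18 mm wide, 27 mm deep (floor 13 mm above the bench). A dark line leads from it to the slot. A column that wedges level with it (within about 10 mm along the slot) belongs in it
- hole_c (a point): centre of the top of the sorting hole nearest the narrow end, 48 mm to the +y side of the slot's middle line, 40.5 mm along the gauge's x from its origin; 18 mm wide, 27 mm deep (floor 13 mm above the bench). A dark line leads from it to the slot. A column that wedges level with it (within about 10 mm along the slot) belongs in it
- bottle: glass bottle, 68 mm across, 135 mm tall, bystander
- jar: small amber jar, 52 mm across, 60 mm tall, bystander
- wrench: wrench lying on the bench, bystander
- screwdriver: screwdriver lying on the bench, bystander
- spare_nut: loose steel ring 28 mm across, 14 mm tall, bystander
Mind the look-alikes: they are no part of the job. Leave any purple look-alike of the column_a alone. What is shaped like the column_b but turquoise is not meant.

How it is judged:
On the way:
1. the column from the stand is wedged upright in the slot, bearing on both jaws with over 2 N (foot lower than 30 mm above the bench) (((horizontal distance between each of column_b, column_c and stand above 0.05 m and x of column_a in the frame of gauge between -0.0265 and -0.0055 m and contact force between column_a and jaw_left above 2 N and contact force between column_a and jaw_right above 2 N and angle between column_a's own z axis and vertical below 0.12 rad and z of column_a in the frame of gauge below 0.03 m) or (horizontal distance between each of column_a, column_c and stand above 0.05 m and x of column_b in the frame of gauge between 0.001 and 0.022 m and contact force between column_b and jaw_left above 2 N and contact force between column_b and jaw_right above 2 N and angle between column_b's own z axis and vertical below 0.12 rad and z of column_b in the frame of gauge below 0.03 m) or (horizontal distance between each of column_a, column_b and stand above 0.05 m and x of column_c in the frame of gauge between 0.0285 and 0.0495 m and contact force between column_c and jaw_left above 2 N and contact force between column_c and jaw_right above 2 N and angle between column_c's own z axis and vertical below 0.12 rad and z of column_c in the frame of gauge below 0.03 m))), for 0.2 s.
At the end, for the whole second after the job is handed in: the column from the stand is upright (0.12 rad), at rest, in the sorting hole level with where it wedges, foot within 5 mm of the hole's axis and at most 17 mm above the bench (hole floor 13 mm); the other two stand in the rack (45 mm from its middle, upright, feet below 12 mm) (((horizontal distance between each of column_b, column_c and stand above 0.05 m and horizontal distance between column_a and hole_a below 0.005 m and z of column_a in the frame of gauge below 0.017 m and horizontal distance between each of column_b, column_c and rack below 0.045 m and angle between each of column_b, column_c, column_a's own z axis and vertical below 0.12 rad and height (world z) of each of column_b, column_c below 0.012 m and linear speed of column_a below 0.01 m/s) or (horizontal distance between each of column_a, column_c and stand above 0.05 m and horizontal distance between column_b and hole_b below 0.005 m and z of column_b in the frame of gauge below 0.017 m and horizontal distance between each of column_a, column_c and rack below 0.045 m and angle between each of column_a, column_c, column_b's own z axis and vertical below 0.12 rad and height (world z) of each of column_a, column_c below 0.012 m and linear speed of column_b below 0.01 m/s) or (horizontal distance between each of column_a, column_b and stand above 0.05 m and horizontal distance between column_c and hole_c below 0.005 m and z of column_c in the frame of gauge below 0.017 m and horizontal distance between each of column_a, column_b and rack below 0.045 m and angle between each of column_a, column_b, column_c's own z axis and vertical below 0.12 rad and height (world z) of each of column_a, column_b below 0.012 m and linear speed of column_c below 0.01 m/s))); the robot touches nothing.
It fails at once if a column is pressed against the gauge with more than 50 N in all (both jaws added; a push of some 20 N along the slot) (contact force between any of column_a, column_b, column_c and gauge above 50 N).
It fails at once if a second column is moved by more than 15 mm besides the one being gauged (distance of each of column_a, column_b from where it was at the start of the episode above 0.015 m or distance of each of column_a, column_c from where it was at the start of the episode above 0.015 m or distance of each of column_b, column_c from where it was at the start of the episode above 0.015 m).
It fails at once if another thing on the bench is moved by more than 30 mm (distance of any of bottle, jar, wrench, screwdriver, spare_nut from where it was at the start of the episode above 0.03 m).
It fails at once if the fingers press on the gauge with more than 25 N (contact force between the fingers and gauge above 25 N).
It also fails if it takes over 64 s, if anything falls off the work surface, if the arm or the gripper's body presses on something with over 40 N, if the wrist force passes 120 N, or if a joint passes its speed limit or range.

## Robot

A 6-joint arm with a two-finger parallel gripper is mounted at the origin on the work surface. World frame = base frame: x ahead of the robot, y to its left, z up, the work surface at z = 0. Lengths are in m, angles in rad, forces in N, time in s.
With the tool pointing down it reaches from about 0.375 to 0.9 m from the base axis. Payload 3.1 kg.
Tool frame: the origin (TCP) lies at the very end of the fingers, on their centre line; the grasp point (between the pads) lies 19 mm behind it; z points along the fingers, y is the direction in which the jaws open and shut (so a half turn about z gives the same grasp; the last joint's range is limited). The gripper opens to 87 mm and grips with 3 to 60 N. Pads are 19 mm wide; open, the fingers measure 117 mm over their backs; the gripper's body (75 mm by 190 mm) begins 51 mm behind the grasp point.
Start: joints at [-1.335, 0.527, 1.433, -0, 1.181, -0.178], TCP at [0.251, -0.572, 0.223] pointing down, gripper open.
Joint ranges: [-3.08, 3.08], [-0.75, 2.2], [0.22, 2.44], [-1.43, 4.57], [0, 2.65], [-2.85, 2.85]. Speed limits (rad/s): [2.79, 2.79, 3.14, 3.14, 3.14, 3.14].

## Interface

Orientations are given as a unit quaternion [x, y, z, w].
In Python, from rig import robot, optics gives the robot as it stands.
- The arm moves only by the shell command python3 -m inch 'ROWS' [FORCE]. ROWS is JSON, a list of rows, each an object of numbers: "ax", "ay", "az": the turn, a rotation vector about the tool's x, y, z in rad; "dx", "dy", "dz": the shift along the tool's x, y, z in mm; "gripper": the opening in per cent of the stroke, from 0 (shut) to 100 (fully open). In form: [{"ax": .., "ay": .., "az": .., "dx": .., "dy": .., "dz": .., "gripper": ..}, ...]. A call has 1 to 8 rows; each row shifts and turns the commanded pose from where the row before left it, along the tool's axes as they then stand; what a row does not reach is not made up. A row lasts 1/10 s, in which the tool goes at most 50 mm and 8.59 degrees, less where a joint would pass 70% of its speed; a pose out of reach is approached as far as the arm can. A call with a gripper value outside its range is refused whole. The fingers move at their own pace and stop on an object; FORCE is the grip in N (left out, the last holds). Time passes only in rows, so rows that do not move let the fingers close. It gives the time, the measured TCP pose, the force and the opening at its end, in the units of the state.
- robot.get_obs(): the state, without advancing time (a new reading comes with each control period).
- optics.camera(name): name is "side" or "top" or "wrist"; returns a dict with "img" (400x640x3 uint8, red, green, blue), "depth" (400x640 float32, m along the optical axis (not along the pixel's ray), 0 where there is no reading), "camera_matrix" (3x3 intrinsics, pixels), "position" and "attitude" of the camera in the world. Camera axes: x right, y up, looking along -z (the intrinsics and any distortion apply to the point x, -y, -z); pixel columns grow to the right and rows downward; lengths in m; the calibration is good to about 2 mm. A picture is of the moment at which its call begins.
- robot.hand_in(): hands the job in, once; it reports no verdict.
The state is a dict: "time": time; "q": joint angles; "joint_velocities": joint speeds; "joint_torque": joint torques, N m; "position": TCP position; "tool_rot": TCP orientation; "ft_force": force on the tool from outside, world axes, zero at the start; "moment": the same for the moment, N m; "grip_width": finger opening in m.
Only numpy, scipy, OpenCV 4.12 (cv2) and the standard library are available. Lean on these libraries where they do the work, as an engineer would, in place of code of your own. Each camera call takes 0.05 s, during which the arm holds its last target.

## Working session

There is one attempt and no reset: what is moved stays moved. The work goes in short steps, Python scripts to look and compute and a shell command to move; the robot and the scene stay as the last step left them, time stands still between calls to the robot, and variables do not carry over. Pictures are saved under pics/ and viewed, and the job is handed in when it is done.

```bash
ls; mkdir -p pics; python3 - <<'E'
from rig import robot, optics
import cv2, pickle
print({k:v for k,v in robot.get_obs().items()})
for n in ("top","side","wrist"):
    c=optics.camera(n); cv2.imwrite(f"pics/{n}0.png",c["img"][:,:,::-1]); pickle.dump(c,open(f"{n}0.pkl","wb"))
    print(n,c["camera_matrix"],c["position"],c["attitude"],[k for k in c])
E
```

```text
pics
{'time': 0.0, 'q': array([-1.33551261e+00,  5.28482344e-01,  1.43391233e+00, -9.22310128e-06,
        1.18137880e+00, -1.78490243e-01]), 'joint_velocities': array([ 0.00074574,  0.00022906,  0.00073731, -0.00212353,  0.00149707,
       -0.00140667]), 'joint_torque': array([ 3.75257505e-04, -4.40039706e+01, -1.76593423e+01,  6.32227748e-02,
        5.80560474e-02, -1.51222398e-04]), 'position': array([ 0.25114822, -0.5715163 ,  0.2215585 ]), 'tool_rot': array([ 9.78674172e-01,  2.05415862e-01, -3.52226386e-05, -1.08985133e-03]), 'ft_force': array([ 0.67535308,  0.02470436, -0.49006091]), 'moment': array([-0.00778178,  0.11067004, -0.0030202 ]), 'grip_width': 0.08703362671716926}
top [[383.73423738   0.         319.12263751]
 [  0.         383.73423738 197.3359494 ]
 [  0.           0.           1.        ]] [0.37078342 0.08102668 1.18896146] [-0.05466593  0.05040009  0.71491253 -0.69524927] ['img', 'depth', 'camera_matrix', 'position', 'attitude']
side [[388.73361854   0.         312.02337258]
 [  0.         388.73361854 195.66804436]
 [  0.           0.           1.        ]] [0.17715831 0.78282877 0.53492632] [-0.11255835  0.464554    0.84818553 -0.22825752] ['img', 'depth', 'camera_matrix', 'position', 'attitude']
wrist [[304.50498694   0.         318.44604784]
 [  0.         304.50498694 200.44523786]
 [  0.           0.           1.        ]] [ 0.32000697 -0.54231541  0.3833513 ] [-0.11576157  0.07643428 -0.54152318  0.82916205] ['img', 'depth', 'camera_matrix', 'position', 'attitude']
```

View pics/top0.png

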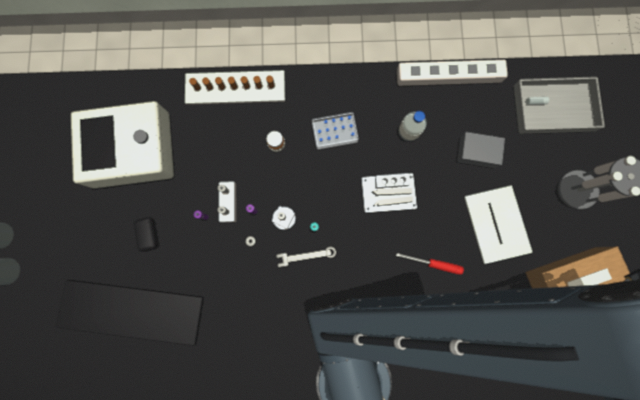

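View pics/side0.png

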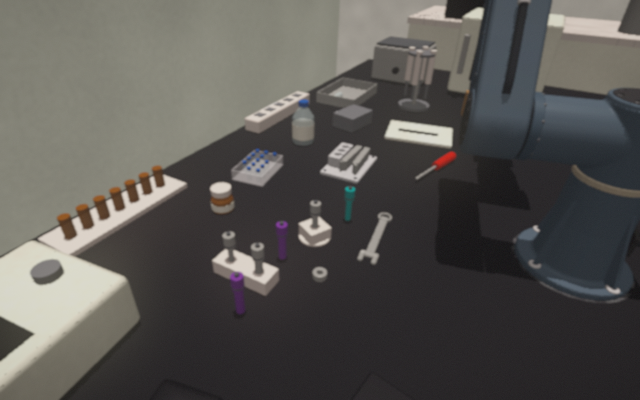

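View pics/wrist0.png

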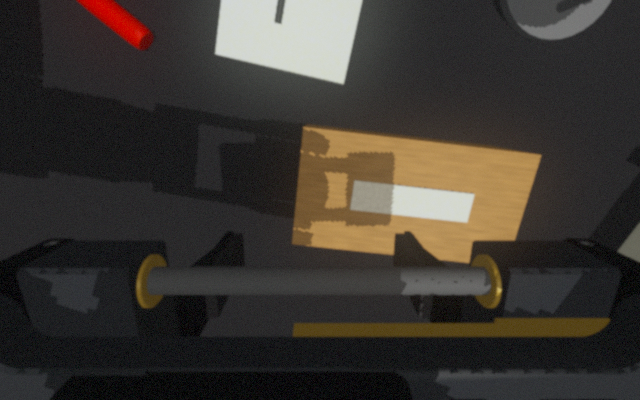

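```bash
cat > h.py <<'E'
import numpy as np, cv2, pickle
from scipy.spatial.transform import Rotation as R
def snap(name,tag):
    from rig import optics
    c=optics.camera(name); pickle.dump(c,open(f"{tag}.pkl","wb")); cv2.imwrite(f"pics/{tag}.png",c["img"][:,:,::-1]); return c
def load(tag): return pickle.load(open(f"{tag}.pkl","rb"))
def ray(c,u,v):
    K=c["camera_matrix"]; d=np.array([(u-K[0,2])/K[0,0],-(v-K[1,2])/K[1,1],-1.0])
    return np.array(c["position"]),R.from_quat(c["attitude"]).apply(d)
def onz(c,u,v,z):
    p,d=ray(c,u,v); return p+d*(z-p[2])/d[2]
def proj(c,P):
    q=R.from_quat(c["attitude"]).inv().apply(np.asarray(P)-c["position"]); K=c["camera_matrix"]
    return K[0,2]+K[0,0]*q[...,0]/-q[...,2], K[1,2]-K[1,1]*q[...,1]/-q[...,2]
def crop(c,u0,v0,u1,v1,s,fn):
    im=c["img"][v0:v1,u0:u1,::-1]; cv2.imwrite(fn,cv2.resize(im,None,fx=s,fy=s,interpolation=cv2.INTER_CUBIC))
E
python3 - <<'E'
from h import *
t=load("top0"); s=load("side0")
crop(t,340,160,440,230,8,"pics/t_gauge.png"); crop(t,185,170,345,260,5,"pics/t_stand.png"); crop(s,200,130,400,330,3,"pics/s_all.png")
for n,u,v,z in [("stand",284,217,.03),("rack",227,202,.03),("gauge",389,193,.01),("turq",315,227,.088),("bottle",412,125,.1)]: print(n,onz(t,u,v,z))
E
```

```text
stand [0.48726535 0.1937872  0.03      ]
rack [0.538131   0.36732471 0.03      ]
gauge [ 0.55494333 -0.13168712  0.01      ]
turq [0.45015703 0.09959082 0.088     ]
bottle [ 0.74168346 -0.19410073  0.1       ]
```

View pics/t_gauge.png

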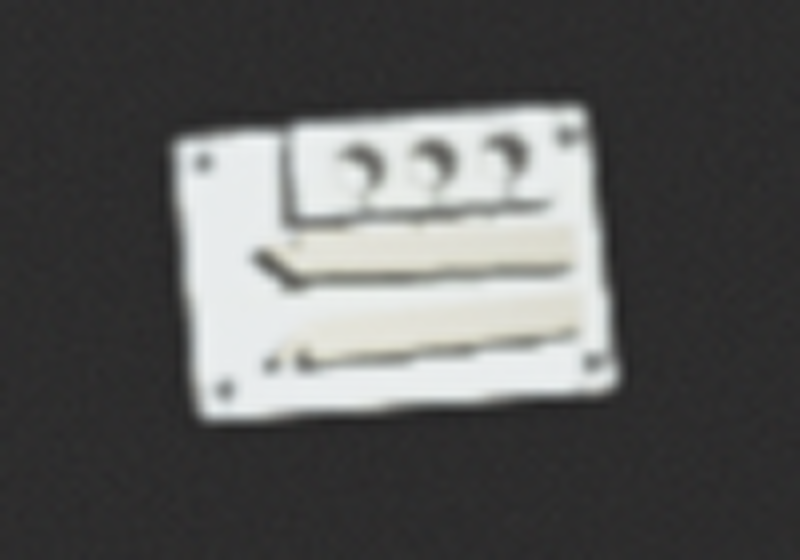

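View pics/t_stand.png

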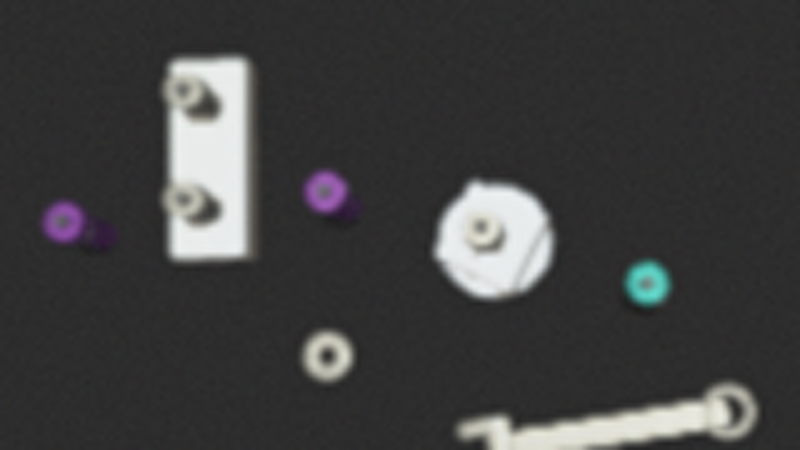

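View pics/s_all.png

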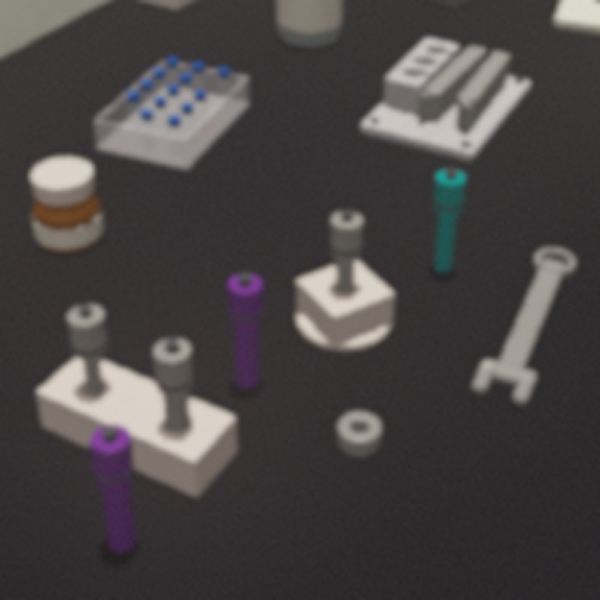

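```bash
cat > m.py <<'E'
from h import *
t=load("top0")
up=8
def mask(u0,v0,u1,v1,thr):
    g=cv2.cvtColor(t["img"],cv2.COLOR_RGB2GRAY)[v0:v1,u0:u1]
    g=cv2.resize(g,None,fx=up,fy=up,interpolation=cv2.INTER_CUBIC)
    m=(g>thr).astype(np.uint8)
    cs,_=cv2.findContours(m,cv2.RETR_EXTERNAL,cv2.CHAIN_APPROX_NONE)
    c=max(cs,key=cv2.contourArea).reshape(-1,2)
    return (c+.5)/up-.5+[u0,v0]
# gauge plate
c=mask(340,160,440,230,130)
W=np.array([onz(t,u,v,.01)[:2] for u,v in c])
r=cv2.minAreaRect((W*1e3).astype(np.float32)); print("rect",r)
# edges: fit lines from quad
h=cv2.convexHull((W*1e3).astype(np.float32)); 
q=cv2.approxPolyN(h,4,ensure_convex=True).reshape(-1,2); print("quad",q)
# stand block+foot circle, column collar
c=mask(262,196,308,238,130)
for z in (.0,.03): 
    W=np.array([onz(t,u,v,z)[:2] for u,v in c])*1e3; print("stand",z,cv2.minEnclosingCircle(W.astype(np.float32)))
c=mask(212,175,242,228,130); W=np.array([onz(t,u,v,.03)[:2] for u,v in c])*1e3; print("rack",cv2.minAreaRect(W.astype(np.float32)))
u,v=185+483/5-.4,170+231/5-.4
print("col top px",u,v,"->",onz(t,u,v,.09))
E
python3 m.py
```

```text
rect ((557.48779296875, -130.97900390625), (114.91523742675781, 163.9312286376953), 2.641545534133911)
quad [[ 611.1088    -46.452293]
 [ 495.96667   -51.764538]
 [ 504.2192   -215.67316 ]
 [ 618.638    -209.78366 ]]
stand 0.0 ((489.7475891113281, 198.7665252685547), 37.698543548583984)
stand 0.03 ((486.7457580566406, 195.79568481445312), 36.74728012084961)
rack ((540.9526977539062, 370.5564270019531), (124.15534210205078, 50.3953742980957), 0.3175909221172333)
col top px 281.20000000000005 215.79999999999998 -> [0.48492627 0.19596198 0.09      ]
```

```bash
python3 -m inch '[{"az":0.123},{"az":0.123},{"az":0.122},{"dx":40},{"dx":40},{"dx":40},{"dx":40},{"dx":40}]'; python3 -m inch '[{"dx":40},{"dx":30},{"dy":-40},{"dy":-40},{"dy":-40},{"dy":-40},{"dy":-40},{"dy":-40}]'
```

```text
invalid input
invalid input
```

```bash
python3 -m inch '[{"ax":0,"ay":0,"az":0.123,"dx":0,"dy":0,"dz":0,"gripper":100},{"ax":0,"ay":0,"az":0.123,"dx":0,"dy":0,"dz":0,"gripper":100},{"ax":0,"ay":0,"az":0.122,"dx":0,"dy":0,"dz":0,"gripper":100},{"ax":0,"ay":0,"az":0,"dx":40,"dy":0,"dz":0,"gripper":100},{"ax":0,"ay":0,"az":0,"dx":40,"dy":0,"dz":0,"gripper":100},{"ax":0,"ay":0,"az":0,"dx":40,"dy":0,"dz":0,"gripper":100},{"ax":0,"ay":0,"az":0,"dx":40,"dy":0,"dz":0,"gripper":100},{"ax":0,"ay":0,"az":0,"dx":40,"dy":0,"dz":0,"gripper":100}]'
```

```text
time: 0.95
position: [0.4525, -0.5626, 0.222]
tool_rot: [1.0, 0.023, -0.0, -0.0]
ft_force: [-0.4, -0.5, -0.4]
grip_width: 0.0869
```

```bash
python3 -m inch '[{"ax":0,"ay":0,"az":0,"dx":10,"dy":-45,"dz":0,"gripper":100},{"ax":0,"ay":0,"az":0,"dx":10,"dy":-45,"dz":0,"gripper":100},{"ax":0,"ay":0,"az":0,"dx":10,"dy":-45,"dz":0,"gripper":100},{"ax":0,"ay":0,"az":0,"dx":10,"dy":-45,"dz":0,"gripper":100},{"ax":0,"ay":0,"az":0,"dx":0,"dy":-45,"dz":0,"gripper":100},{"ax":0,"ay":0,"az":0,"dx":0,"dy":-45,"dz":0,"gripper":100},{"ax":0,"ay":0,"az":0,"dx":0,"dy":-45,"dz":0,"gripper":100},{"ax":0,"ay":0,"az":0,"dx":0,"dy":-45,"dz":0,"gripper":100}]'; python3 -m inch '[{"ax":0,"ay":0,"az":0,"dx":0,"dy":-45,"dz":0,"gripper":100},{"ax":0,"ay":0,"az":0,"dx":0,"dy":-45,"dz":0,"gripper":100},{"ax":0,"ay":0,"az":0,"dx":0,"dy":-45,"dz":0,"gripper":100},{"ax":0,"ay":0,"az":0,"dx":0,"dy":-45,"dz":0,"gripper":100},{"ax":0,"ay":0,"az":0,"dx":0,"dy":-45,"dz":0,"gripper":100},{"ax":0,"ay":0,"az":0,"dx":0,"dy":0,"dz":0,"gripper":100}]'
```

```text
time: 1.75
position: [0.4741, -0.1997, 0.2224]
tool_rot: [1.0, 0.023, -0.0, -0.0]
ft_force: [0.8, 0.9, -0.3]
grip_width: 0.087
time: 2.35
position: [0.4624, 0.028, 0.2223]
tool_rot: [1.0, 0.026, -0.001, -0.001]
ft_force: [-0.5, -0.6, -0.1]
grip_width: 0.087
```

```bash
python3 - <<'E'
from h import *
c=snap("wrist","w1"); print(c["position"],R.from_quat(c["attitude"]).as_matrix().round(3))
E
```

```text
[0.53772853 0.03085543 0.38383049] [[ 0.052  0.96   0.277]
 [-0.999  0.051  0.013]
 [-0.002 -0.277  0.961]]
```

View pics/w1.png

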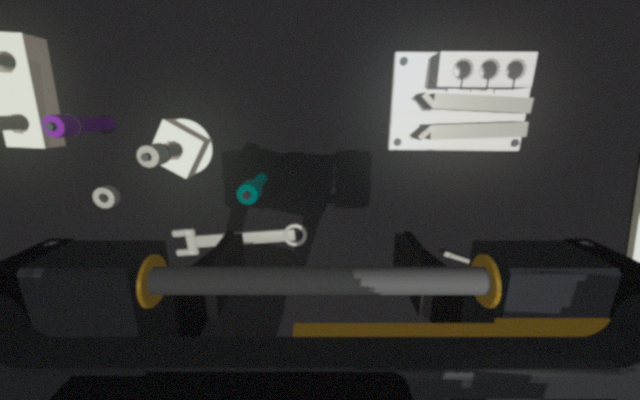

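```bash
python3 - <<'E'
from h import *
c=load("w1"); crop(c,120,105,280,215,5,"pics/w1_stand.png"); crop(c,380,40,550,160,4,"pics/w1_g.png")
E
```

```text
(no output)
```

View pics/w1_stand.png

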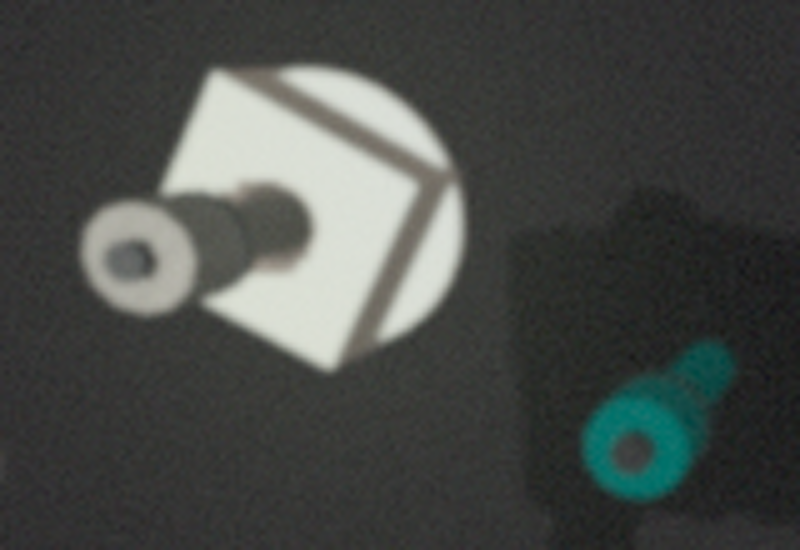

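View pics/w1_g.png

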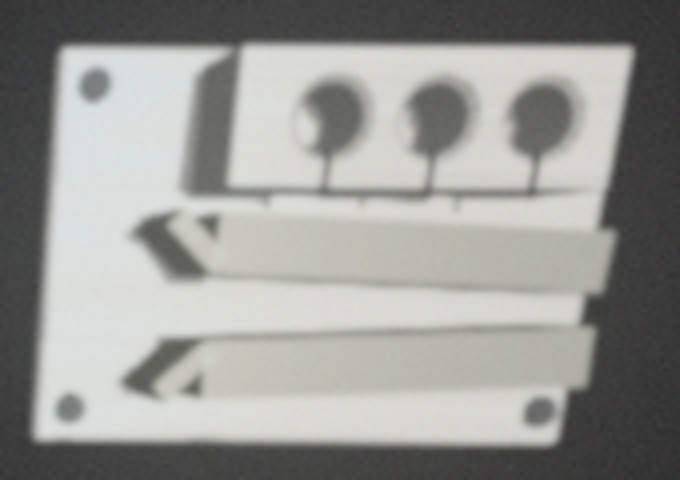

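```bash
python3 - <<'E'
from h import *
from scipy.optimize import least_squares
c=load("w1")
def g(a,b): return 380+(a+.5)/4-.5, 40+(b+.5)/4-.5
pts=[((333,115),(-14.5,48),.04),((438,117),(13,48),.04),((544,117),(40.5,48),.04),((603,293),(64,4.5),.04),((595,326),(64,-4.5),.04),((60,46),(-80,70),.01),((33,440),(-80,-40),.01),((557,445),(80,-40),.01)]
W=np.array([onz(c,*g(*p),z)[:2]*1e3 for p,_,z in pts]); G=np.array([q for _,q,_ in pts])
def tf(p): 
    a=p[2]; return np.c_[p[0]+G[:,0]*np.cos(a)-G[:,1]*np.sin(a),p[1]+G[:,0]*np.sin(a)+G[:,1]*np.cos(a)]
s=least_squares(lambda p:(tf(p)-W).ravel(),[542,-131,-1.525],loss='soft_l1')
print(s.x,np.degrees(s.x[2])); print((tf(s.x)-W).round(1))
u,v=120+(140.5)/5-.5,105+(257.5)/5-.5
print("col",onz(c,u,v,.088), "wrist; compare top", )
# stand hole / block top: hole visible ellipse
t=load("top0"); print(proj(t,onz(c,u,v,.088)))
# collar by threshold
gray=cv2.cvtColor(c["img"],cv2.COLOR_RGB2GRAY); print(c["depth"][150:163:3,140:158:3].round(3))
E
```

```text
[ 542.30536924 -133.42083969   -1.52588788] -87.42693575778019
[[-0.3 -0.1]
 [-0.  -0.1]
 [-0.2  0. ]
 [ 0.2  0.7]
 [-0.1  0.3]
 [ 0.4 -0.2]
 [-0.2 -0.1]
 [ 0.2 -0.4]]
col [0.48869302 0.19501784 0.088     ] wrist; compare top
(np.float64(281.5839850567003), np.float64(214.5600803997208))
[[0.295 0.294 0.294 0.295 0.294 0.295]
 [0.    0.29  0.292 0.295 0.295 0.295]
 [0.29  0.293 0.292 0.293 0.296 0.296]
 [0.298 0.293 0.292 0.294 0.297 0.297]
 [0.299 0.298 0.296 0.298 0.298 0.296]]
```

```bash
python3 -m inch '[{"ax":0,"ay":0,"az":0,"dx":8.5,"dy":-41.4,"dz":0,"gripper":100},{"ax":0,"ay":0,"az":0,"dx":8.5,"dy":-41.4,"dz":0,"gripper":100},{"ax":0,"ay":0,"az":0,"dx":8.5,"dy":-41.4,"dz":0,"gripper":100},{"ax":0,"ay":0,"az":0,"dx":8.4,"dy":-41.4,"dz":0,"gripper":100},{"ax":0,"ay":0,"az":0,"dx":0,"dy":0,"dz":0,"gripper":100},{"ax":0,"ay":0,"az":0,"dx":0,"dy":0,"dz":0,"gripper":100},{"ax":0,"ay":0,"az":0,"dx":0,"dy":0,"dz":0,"gripper":100}]'; python3 - <<'E'
from h import *
from rig import robot
o=robot.get_obs();print(o["position"],o["tool_rot"])
M=R.from_quat(o["tool_rot"]); print(M.as_matrix().round(4)); print("to go",M.inv().apply(np.array([.4887,.1950,.14])-o["position"])*1e3)
c=snap("wrist","w2")
E
```

```text
time: 3.1
position: [0.4906, 0.1885, 0.2223]
tool_rot: [1.0, 0.022, -0.0, 0.0]
ft_force: [-0.4, 0.2, -0.3]
grip_width: 0.0873
[0.49057515 0.18850455 0.22227989] [ 9.99756358e-01  2.20653515e-02 -4.41716685e-04  3.88181597e-04]
[[ 9.99e-01  4.41e-02 -9.00e-04]
 [ 4.41e-02 -9.99e-01 -8.00e-04]
 [-9.00e-04  8.00e-04 -1.00e+00]]
to go [-1.51266337 -6.63411548 82.27628896]
```

View pics/w2.png

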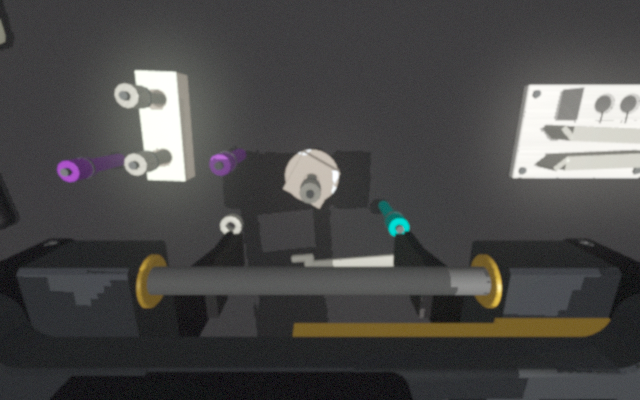

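```bash
python3 - <<'E'
from h import *
c=load("w2"); crop(c,270,140,350,215,8,"pics/w2c.png"); crop(c,500,75,640,185,5,"pics/w2g.png")
for u,v in[(310.5,188)]: print(onz(c,u,v,.088))
# predicted gauge features in w2
o=np.array([542.3,-133.4]);a=-1.5259
for G,z in [((-80,70),.01),((-80,-40),.01),((-14.5,48),.04)]:
    p=[o[0]+G[0]*np.cos(a)-G[1]*np.sin(a),o[1]+G[0]*np.sin(a)+G[1]*np.cos(a)]
    print(G,proj(c,[p[0]/1e3,p[1]/1e3,z]))
E
```

```text
[0.49355453 0.19563403 0.088     ]
(-80, 70) (np.float64(529.2205156010616), np.float64(83.95730675408646))
(-80, -40) (np.float64(512.5283672956017), np.float64(177.72482633798106))
(-14.5, 48) (np.float64(604.679289053011), np.float64(103.12491016294))
```

View pics/w2c.png

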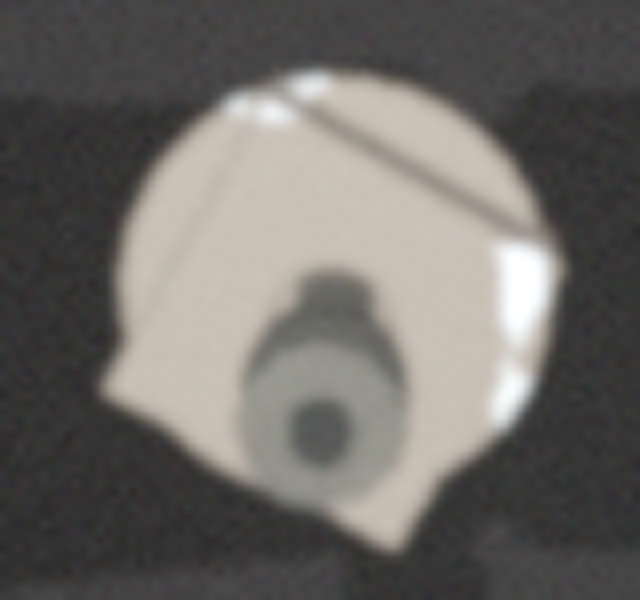

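View pics/w2g.png

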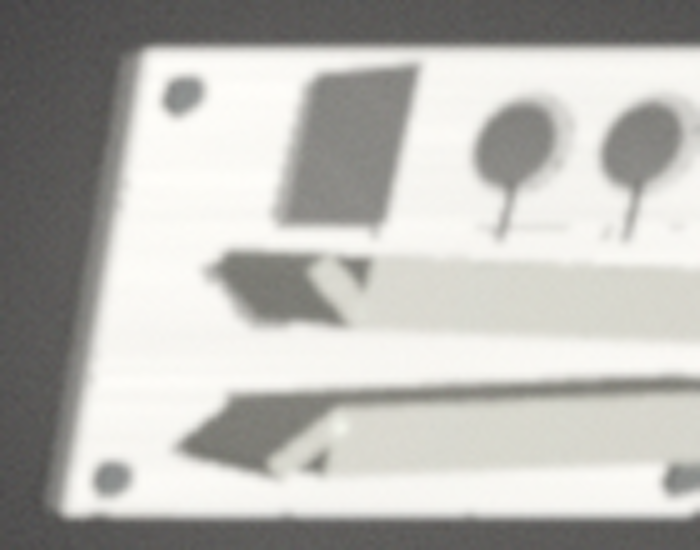

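```bash
python3 - <<'E'
from h import *
c=load("w2"); print(onz(c,309.9,192.3,.088))
E
python3 -m inch '[{"ax":0,"ay":0,"az":0,"dx":-1.7,"dy":-6.5,"dz":30,"gripper":100},{"ax":0,"ay":0,"az":0,"dx":0,"dy":0,"dz":30,"gripper":100},{"ax":0,"ay":0,"az":0,"dx":0,"dy":0,"dz":20,"gripper":100},{"ax":0,"ay":0,"az":0,"dx":0,"dy":0,"dz":0,"gripper":100},{"ax":0,"ay":0,"az":0,"dx":0,"dy":0,"dz":0,"gripper":100}]'
```

```text
[0.48909604 0.19607261 0.088     ]
time: 3.65
position: [0.4889, 0.1954, 0.1428]
tool_rot: [1.0, 0.022, -0.0, 0.0]
ft_force: [-0.0, 0.1, -0.2]
grip_width: 0.087
```

```bash
python3 -m inch '[{"ax":0,"ay":0,"az":0,"dx":0,"dy":0,"dz":25,"gripper":100},{"ax":0,"ay":0,"az":0,"dx":0,"dy":0,"dz":25,"gripper":100},{"ax":0,"ay":0,"az":0,"dx":0,"dy":0,"dz":20,"gripper":100},{"ax":0,"ay":0,"az":0,"dx":0,"dy":0,"dz":14,"gripper":100},{"ax":0,"ay":0,"az":0,"dx":0,"dy":0,"dz":0,"gripper":100},{"ax":0,"ay":0,"az":0,"dx":0,"dy":0,"dz":0,"gripper":100},{"ax":0,"ay":0,"az":0,"dx":0,"dy":0,"dz":0,"gripper":20},{"ax":0,"ay":0,"az":0,"dx":0,"dy":0,"dz":0,"gripper":10}]' 25; python3 -m inch '[{"ax":0,"ay":0,"az":0,"dx":0,"dy":0,"dz":0,"gripper":10},{"ax":0,"ay":0,"az":0,"dx":0,"dy":0,"dz":0,"gripper":10},{"ax":0,"ay":0,"az":0,"dx":0,"dy":0,"dz":0,"gripper":10},{"ax":0,"ay":0,"az":0,"dx":0,"dy":0,"dz":0,"gripper":10},{"ax":0,"ay":0,"az":0,"dx":0,"dy":0,"dz":0,"gripper":10}]'
```

```text
time: 4.45
position: [0.4895, 0.1967, 0.0598]
tool_rot: [1.0, 0.023, 0.001, -0.0]
ft_force: [0.3, -0.1, 0.6]
grip_width: 0.0777
time: 4.95
position: [0.4885, 0.1966, 0.0585]
tool_rot: [1.0, 0.023, -0.0, 0.0]
ft_force: [-0.9, 0.1, -0.8]
grip_width: 0.0388
```

```bash
python3 -m inch '[{"ax":0,"ay":0,"az":0,"dx":0,"dy":0,"dz":0,"gripper":10},{"ax":0,"ay":0,"az":0,"dx":0,"dy":0,"dz":0,"gripper":10},{"ax":0,"ay":0,"az":0,"dx":0,"dy":0,"dz":0,"gripper":10},{"ax":0,"ay":0,"az":0,"dx":0,"dy":0,"dz":0,"gripper":10},{"ax":0,"ay":0,"az":0,"dx":0,"dy":0,"dz":0,"gripper":10}]'; python3 - <<'E'
from h import *
from rig import robot
c=snap("wrist","w3"); crop(c,200,100,440,300,3,"pics/w3c.png"); print(robot.get_obs()["grip_width"])
E
```

```text
time: 5.45
position: [0.4885, 0.1966, 0.0585]
tool_rot: [1.0, 0.023, -0.0, -0.0]
ft_force: [0.5, -0.6, 0.3]
grip_width: 0.0217
0.021699978517013514
```

View pics/w3c.png

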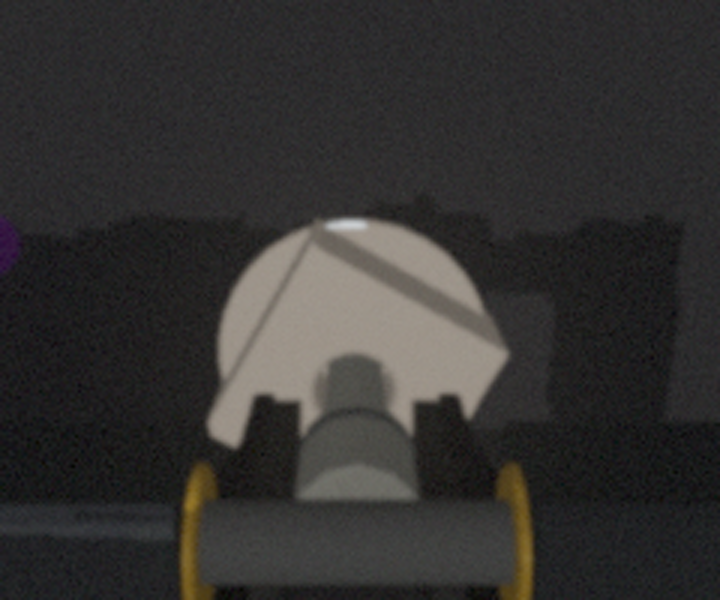

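```bash
python3 -m inch '[{"ax":0,"ay":0,"az":0,"dx":0,"dy":0,"dz":-5,"gripper":10},{"ax":0,"ay":0,"az":0,"dx":0,"dy":0,"dz":-10,"gripper":10},{"ax":0,"ay":0,"az":0,"dx":0,"dy":0,"dz":-15,"gripper":10},{"ax":0,"ay":0,"az":0,"dx":0,"dy":0,"dz":-25,"gripper":10},{"ax":0,"ay":0,"az":0,"dx":0,"dy":0,"dz":-25,"gripper":10},{"ax":0,"ay":0,"az":0,"dx":0,"dy":0,"dz":-25,"gripper":10},{"ax":0,"ay":0,"az":0,"dx":0,"dy":0,"dz":-10,"gripper":10},{"ax":0,"ay":0,"az":0,"dx":0,"dy":0,"dz":0,"gripper":10}]' 40; python3 -m inch '[{"ax":0,"ay":0,"az":0,"dx":5,"dy":20,"dz":0,"gripper":10},{"ax":0,"ay":0,"az":0,"dx":5,"dy":35,"dz":0,"gripper":10},{"ax":0,"ay":0,"az":0,"dx":5,"dy":40,"dz":0,"gripper":10},{"ax":0,"ay":0,"az":0,"dx":5,"dy":40,"dz":0,"gripper":10},{"ax":0,"ay":0,"az":0,"dx":5,"dy":40,"dz":0,"gripper":10},{"ax":0,"ay":0,"az":0,"dx":5,"dy":40,"dz":0,"gripper":10},{"ax":0,"ay":0,"az":0,"dx":5,"dy":30,"dz":0,"gripper":10},{"ax":0,"ay":0,"az":0,"dx":3,"dy":15,"dz":0,"gripper":10}]'; python3 -m inch '[{"ax":0,"ay":0,"az":0,"dx":0,"dy":0,"dz":0,"gripper":10},{"ax":0,"ay":0,"az":0,"dx":0,"dy":0,"dz":0,"gripper":10},{"ax":0,"ay":0,"az":0,"dx":0,"dy":0,"dz":0,"gripper":10},{"ax":0,"ay":0,"az":0,"dx":0,"dy":0,"dz":0,"gripper":10}]'
python3 - <<'E'
from h import *
from rig import robot
o=robot.get_obs();print(o["position"],o["grip_width"],o["ft_force"])
M=R.from_quat(o["tool_rot"]); print("to go",M.inv().apply(np.array([.5390,-.0680,.0665])-o["position"])*1e3)
c=snap("side","s4");crop(c,220,60,420,210,4,"pics/s4c.png"); c=snap("wrist","w4")
E
```

```text
time: 6.3
position: [0.4896, 0.1968, 0.1754]
tool_rot: [1.0, 0.023, 0.002, -0.0]
ft_force: [0.2, 0.4, -1.4]
grip_width: 0.0208
time: 7.1
position: [0.5383, -0.0639, 0.1722]
tool_rot: [1.0, 0.021, -0.001, -0.0]
ft_force: [0.3, -0.4, -1.2]
grip_width: 0.0207
time: 7.5
position: [0.5379, -0.0598, 0.1734]
tool_rot: [1.0, 0.024, -0.0, -0.0]
ft_force: [-0.2, 1.6, -1.9]
grip_width: 0.021
[ 0.53789599 -0.05978242  0.17343493] 0.02099595119263616 [-0.20079195  1.63574814 -1.90703104]
to go [  0.79290237   8.3247788  106.92939573]
```

View pics/s4c.png

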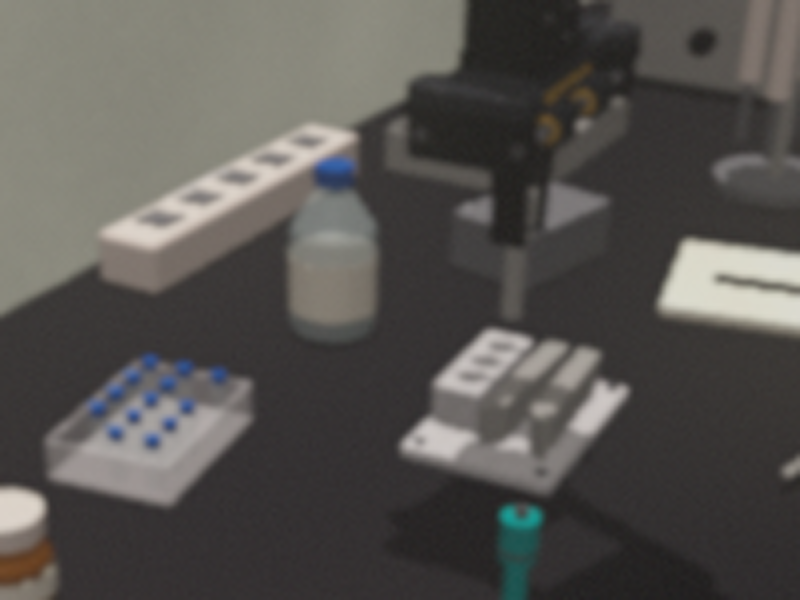

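View pics/w4.png

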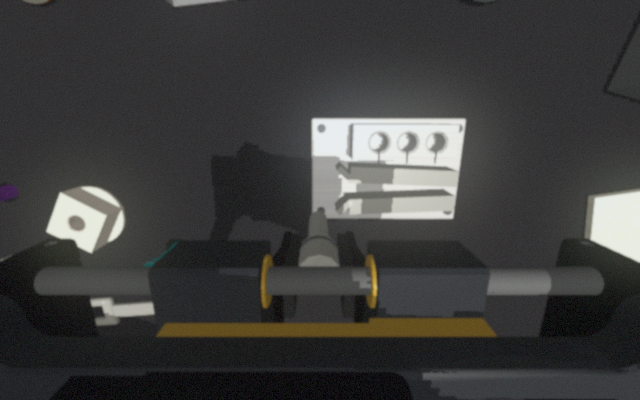

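```bash
python3 -m inch '[{"ax":0,"ay":0,"az":0,"dx":0.8,"dy":8,"dz":0,"gripper":10},{"ax":0,"ay":0,"az":0,"dx":0,"dy":0,"dz":25,"gripper":10},{"ax":0,"ay":0,"az":0,"dx":0,"dy":0,"dz":25,"gripper":10},{"ax":0,"ay":0,"az":0,"dx":0,"dy":0,"dz":25,"gripper":10},{"ax":0,"ay":0,"az":0,"dx":0,"dy":0,"dz":10,"gripper":10},{"ax":0,"ay":0,"az":0,"dx":0,"dy":0,"dz":0,"gripper":10},{"ax":0,"ay":0,"az":0,"dx":0,"dy":0,"dz":0,"gripper":10},{"ax":0,"ay":0,"az":0,"dx":0,"dy":0,"dz":0,"gripper":10}]'; 
python3 - <<'E'
from h import *
from rig import robot
o=robot.get_obs();print(o["position"],o["grip_width"],o["ft_force"])
M=R.from_quat(o["tool_rot"]); print(M.as_euler("xyz",degrees=True),"to go",M.inv().apply(np.array([.5390,-.0680,.0665])-o["position"])*1e3)
c=snap("side","s5");crop(c,300,90,400,190,7,"pics/s5c.png"); c=snap("wrist","w5"); crop(c,240,120,460,280,3.5,"pics/w5c.png")
E
```

```text
time: 8.4
position: [0.5407, -0.0698, 0.0898]
tool_rot: [1.0, 0.023, 0.001, 0.0]
ft_force: [0.3, 0.8, -0.4]
grip_width: 0.0208
[ 0.54066504 -0.06977907  0.08975276] 0.02081017440957207 [ 0.30367015  0.79979732 -0.41912925]
[ 1.79941917e+02 -1.43569350e-01  2.62824643e+00] to go [-1.63997017 -1.87711776 23.24683221]
```

View pics/s5c.png

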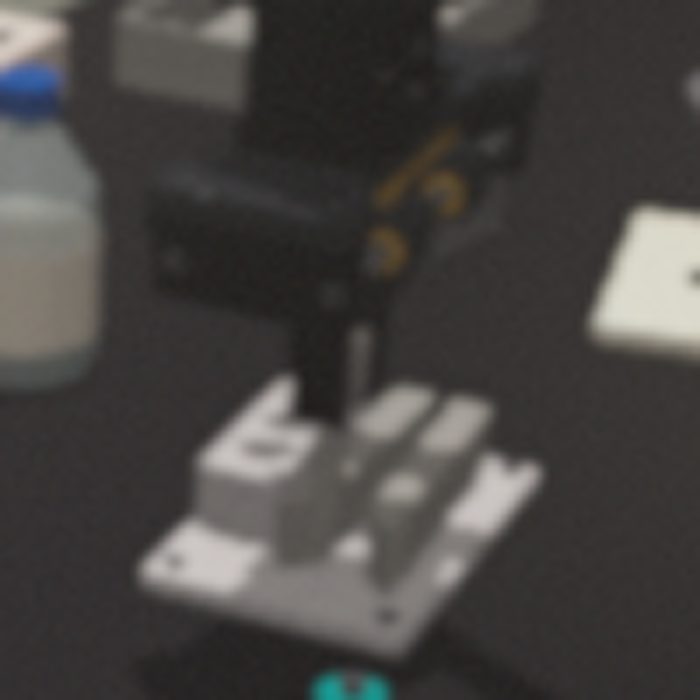

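View pics/w5c.png

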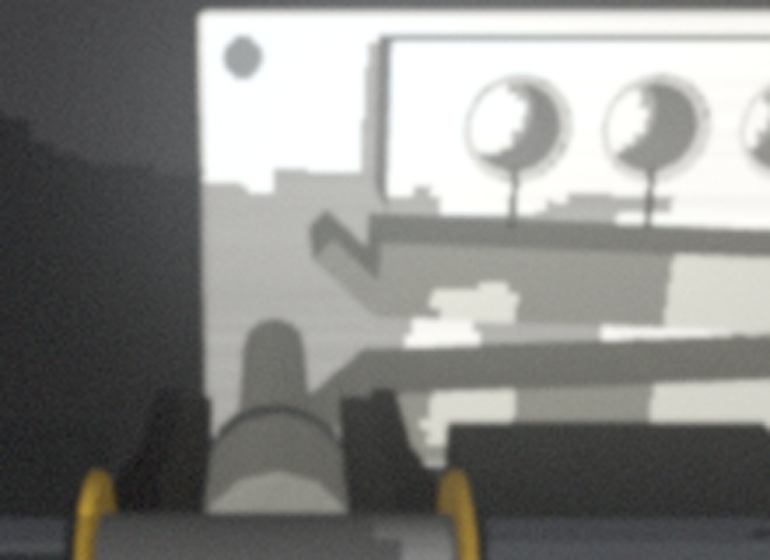

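```bash
python3 -m inch '[{"ax":0,"ay":0,"az":0,"dx":-1.5,"dy":-2,"dz":0,"gripper":10},{"ax":0,"ay":0,"az":0,"dx":0,"dy":0,"dz":8,"gripper":10},{"ax":0,"ay":0,"az":0,"dx":0,"dy":0,"dz":8,"gripper":10},{"ax":0,"ay":0,"az":0,"dx":0,"dy":0,"dz":6,"gripper":10},{"ax":0,"ay":0,"az":0,"dx":0,"dy":0,"dz":0,"gripper":10},{"ax":0,"ay":0,"az":0,"dx":0,"dy":0,"dz":0,"gripper":10},{"ax":0,"ay":0,"az":0,"dx":0,"dy":0,"dz":0,"gripper":10}]'; 
python3 - <<'E'
from h import *
from rig import robot
for i in range(3):
  o=robot.get_obs();print(o["time"],o["position"],o["grip_width"],o["ft_force"])
M=R.from_quat(o["tool_rot"]); print(M.as_euler("xyz",degrees=True),"to go",M.inv().apply(np.array([.5390,-.0680,.0665])-o["position"])*1e3)
c=snap("wrist","w6"); crop(c,240,120,460,280,3.5,"pics/w6c.png")
a=-1.5259;o=np.array([542.3,-133.4])
for G,z in [((-55,20),.04),((-55,-20),.04),((-42,8.5),.04),((-42,-8.5),.04),((-65,0),.013),((-80,0),.01),((-80,70),.01),((-14.5,48),.04)]:
    p=[o[0]+G[0]*np.cos(a)-G[1]*np.sin(a),o[1]+G[0]*np.sin(a)+G[1]*np.cos(a)]
    u,v=proj(c,[p[0]/1e3,p[1]/1e3,z]); print(G,round((u-240)*3.5),round((v-120)*3.5))
print(robot.get_obs()["time"],robot.get_obs()["ft_force"])
E
```

```text
time: 9.2
position: [0.5382, -0.0675, 0.0665]
tool_rot: [1.0, 0.023, 0.0, 0.0]
ft_force: [0.4, 0.2, -1.5]
grip_width: 0.0213
9.2 [ 0.53818113 -0.06754723  0.06654973] 0.021299056487902465 [ 0.4169616   0.17818507 -1.54190009]
9.2 [ 0.53818113 -0.06754723  0.06654973] 0.021299056487902465 [ 0.4169616   0.17818507 -1.54190009]
9.2 [ 0.53818113 -0.06754723  0.06654973] 0.021299056487902465 [ 0.4169616   0.17818507 -1.54190009]
[ 1.79996611e+02 -1.18294636e-02  2.61897314e+00] to go [0.79731958 0.48971031 0.04992137]
(-55, 20) 330 282
(-55, -20) 327 480
(-42, 8.5) 399 342
(-42, -8.5) 396 426
(-65, 0) 275 338
(-80, 0) 206 333
(-80, 70) 200 -3
(-14.5, 48) 562 130
9.25 [ 0.35611415  0.44950579 -1.73768456]
```

View pics/w6c.png

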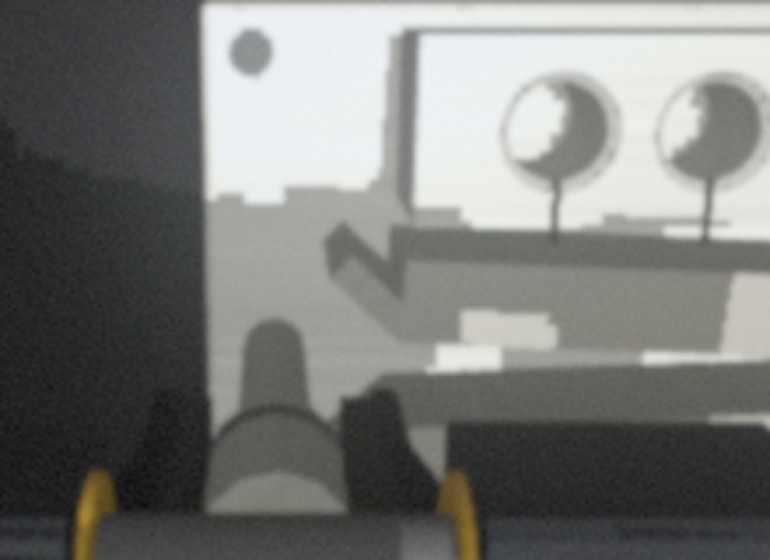

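```bash
python3 -m inch '[{"ax":0,"ay":0,"az":0,"dx":1.3,"dy":0,"dz":0,"gripper":10},{"ax":0,"ay":0,"az":0,"dx":0,"dy":5,"dz":0,"gripper":10},{"ax":0,"ay":0,"az":0,"dx":0,"dy":5,"dz":0,"gripper":10},{"ax":0,"ay":0,"az":0,"dx":0,"dy":5,"dz":0,"gripper":10},{"ax":0,"ay":0,"az":0,"dx":0,"dy":5,"dz":0,"gripper":10},{"ax":0,"ay":0,"az":0,"dx":0,"dy":0,"dz":0,"gripper":10},{"ax":0,"ay":0,"az":0,"dx":0,"dy":0,"dz":0,"gripper":10}]' 
cat > st.py <<'E'
from h import *
from rig import robot
o=robot.get_obs(); M=R.from_quat(o["tool_rot"]); a=-1.5259
ex=np.array([np.cos(a),np.sin(a)]);ey=np.array([-np.sin(a),np.cos(a)])
d=o["position"][:2]*1e3-[542.3,-133.4]; f=o["ft_force"]
print("t",round(o["time"],2),"gauge x,y",(d@ex).round(2),(d@ey).round(2),"z",(o["position"][2]*1e3).round(2),"F along",(f[:2]@ex).round(2),"lat",(f[:2]@ey).round(2),"z",f[2].round(2),"mom",np.round(o["moment"],2),"w",round(o["grip_width"]*1e3,2))
E
python3 st.py;python3 - <<'E'
from h import *
c=snap("wrist","w7"); crop(c,240,120,460,280,3.5,"pics/w7c.png")
E
```

```text
time: 9.95
position: [0.5401, -0.0876, 0.0665]
tool_rot: [1.0, 0.023, -0.0, -0.0]
ft_force: [-0.1, -0.5, -1.0]
grip_width: 0.0209
t 9.95 gauge x,y -45.83 -0.1 z 66.54 F along 0.45 lat -0.11 z -0.98 mom [0.03 0.05 0.03] w 20.91
```

View pics/w7c.png

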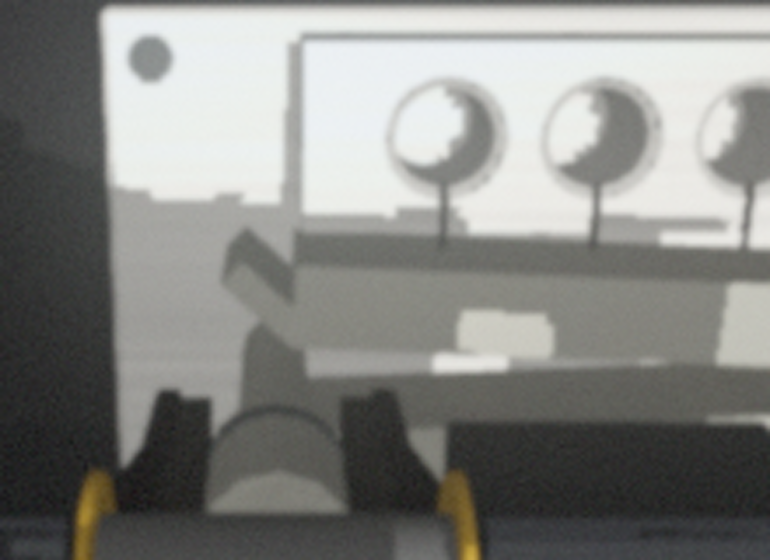

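```bash
python3 -m inch '[{"ax":0,"ay":0,"az":0,"dx":0,"dy":4,"dz":0,"gripper":10},{"ax":0,"ay":0,"az":0,"dx":0,"dy":4,"dz":0,"gripper":10},{"ax":0,"ay":0,"az":0,"dx":0,"dy":4,"dz":0,"gripper":10},{"ax":0,"ay":0,"az":0,"dx":0,"dy":0,"dz":0,"gripper":10}]'; python3 st.py; python3 -m inch '[{"ax":0,"ay":0,"az":0,"dx":0,"dy":3,"dz":0,"gripper":10},{"ax":0,"ay":0,"az":0,"dx":0,"dy":3,"dz":0,"gripper":10},{"ax":0,"ay":0,"az":0,"dx":0,"dy":3,"dz":0,"gripper":10},{"ax":0,"ay":0,"az":0,"dx":0,"dy":0,"dz":0,"gripper":10}]'; python3 st.py
```

```text
time: 10.4
position: [0.5411, -0.1001, 0.0666]
tool_rot: [1.0, 0.023, 0.0, 0.0]
ft_force: [-0.5, 0.1, -1.4]
grip_width: 0.021
t 10.4 gauge x,y -33.33 0.29 z 66.59 F along -0.1 lat -0.53 z -1.36 mom [ 0.06  0.08 -0.04] w 21.04
time: 10.8
position: [0.5414, -0.1089, 0.0666]
tool_rot: [1.0, 0.023, 0.0, 0.0]
ft_force: [0.0, -0.0, -0.8]
grip_width: 0.0208
t 10.8 gauge x,y -24.55 0.17 z 66.57 F along 0.0 lat 0.01 z -0.84 mom [0.02 0.02 0.01] w 20.75
```

```bash
for i in 1; do python3 -m inch '[{"ax":0,"ay":0,"az":0,"dx":0,"dy":2,"dz":0,"gripper":10},{"ax":0,"ay":0,"az":0,"dx":0,"dy":2,"dz":0,"gripper":10},{"ax":0,"ay":0,"az":0,"dx":0,"dy":0,"dz":0,"gripper":10}]'; python3 st.py; done;  python3 -m inch '[{"ax":0,"ay":0,"az":0,"dx":0,"dy":2,"dz":0,"gripper":10},{"ax":0,"ay":0,"az":0,"dx":0,"dy":2,"dz":0,"gripper":10},{"ax":0,"ay":0,"az":0,"dx":0,"dy":0,"dz":0,"gripper":10}]'; python3 st.py
```

```text
time: 11.1
position: [0.5415, -0.1126, 0.0666]
tool_rot: [1.0, 0.023, 0.0, 0.0]
ft_force: [0.0, 0.6, -1.1]
grip_width: 0.021
t 11.1 gauge x,y -20.81 0.11 z 66.55 F along -0.63 lat 0.05 z -1.14 mom [ 0.05 -0.03 -0.01] w 20.95
time: 11.4
position: [0.5417, -0.1167, 0.0666]
tool_rot: [1.0, 0.023, 0.0, 0.0]
ft_force: [1.1, -0.5, -0.6]
grip_width: 0.0209
t 11.4 gauge x,y -16.72 0.18 z 66.6 F along 0.53 lat 1.07 z -0.58 mom [-0.01 -0.02  0.03] w 20.89
```

```bash
python3 -m inch '[{"ax":0,"ay":0,"az":0,"dx":0,"dy":2,"dz":0,"gripper":10},{"ax":0,"ay":0,"az":0,"dx":0,"dy":2,"dz":0,"gripper":10},{"ax":0,"ay":0,"az":0,"dx":0,"dy":0,"dz":0,"gripper":10}]'; python3 st.py
```

```text
time: 11.7
position: [0.5419, -0.1207, 0.0666]
tool_rot: [1.0, 0.023, 0.0, 0.0]
ft_force: [0.4, 0.1, -0.7]
grip_width: 0.0211
t 11.7 gauge x,y -12.73 0.15 z 66.57 F along -0.1 lat 0.42 z -0.66 mom [0.03 0.03 0.01] w 21.11
```

```bash
python3 -m inch '[{"ax":0,"ay":0,"az":0,"dx":0,"dy":2,"dz":0,"gripper":10},{"ax":0,"ay":0,"az":0,"dx":0,"dy":2,"dz":0,"gripper":10},{"ax":0,"ay":0,"az":0,"dx":0,"dy":0,"dz":0,"gripper":10}]'; python3 st.py
```

```text
time: 12.0
position: [0.542, -0.1247, 0.0666]
tool_rot: [1.0, 0.023, 0.0, 0.0]
ft_force: [-0.3, -0.6, -0.5]
grip_width: 0.0211
t 12.0 gauge x,y -8.72 0.14 z 66.56 F along 0.56 lat -0.32 z -0.53 mom [0.01 0.04 0.03] w 21.13
```

```bash
python3 -m inch '[{"ax":0,"ay":0,"az":0,"dx":0,"dy":2,"dz":0,"gripper":10},{"ax":0,"ay":0,"az":0,"dx":0,"dy":1,"dz":0,"gripper":10},{"ax":0,"ay":0,"az":0,"dx":0,"dy":0,"dz":0,"gripper":10}]'; python3 st.py
```

```text
time: 12.3
position: [0.5421, -0.1275, 0.0666]
tool_rot: [1.0, 0.023, 0.0, 0.0]
ft_force: [-1.4, -0.4, 0.2]
grip_width: 0.0209
t 12.3 gauge x,y -5.87 0.1 z 66.56 F along 0.31 lat -1.39 z 0.21 mom [ 0.01 -0.01  0.  ] w 20.92
```

```bash
python3 -m inch '[{"ax":0,"ay":0,"az":0,"dx":0,"dy":1,"dz":0,"gripper":10},{"ax":0,"ay":0,"az":0,"dx":0,"dy":1,"dz":0,"gripper":10},{"ax":0,"ay":0,"az":0,"dx":0,"dy":0,"dz":0,"gripper":10}]'; python3 st.py
```

```text
time: 12.6
position: [0.5422, -0.1295, 0.0666]
tool_rot: [1.0, 0.023, 0.0, 0.0]
ft_force: [0.1, 0.2, -0.6]
grip_width: 0.0212
t 12.6 gauge x,y -3.92 0.1 z 66.56 F along -0.24 lat 0.12 z -0.6 mom [ 0.01  0.02 -0.02] w 21.21
```

```bash
python3 -m inch '[{"ax":0,"ay":0,"az":0,"dx":0,"dy":1,"dz":0,"gripper":10},{"ax":0,"ay":0,"az":0,"dx":0,"dy":1,"dz":0,"gripper":10},{"ax":0,"ay":0,"az":0,"dx":0,"dy":0,"dz":0,"gripper":10}]'; python3 st.py
```

```text
time: 12.9
position: [0.5423, -0.1315, 0.0666]
tool_rot: [1.0, 0.023, 0.0, 0.0]
ft_force: [-0.4, 0.2, -1.2]
grip_width: 0.0211
t 12.9 gauge x,y -1.89 0.1 z 66.57 F along -0.21 lat -0.34 z -1.23 mom [-0.02  0.    0.01] w 21.12
```

Still free. Continuing in small steps.

```bash
python3 -m inch '[{"ax":0,"ay":0,"az":0,"dx":0,"dy":1,"dz":0,"gripper":10},{"ax":0,"ay":0,"az":0,"dx":0,"dy":1,"dz":0,"gripper":10},{"ax":0,"ay":0,"az":0,"dx":0,"dy":0,"dz":0,"gripper":10}]'; python3 st.py
```

```text
time: 13.2
position: [0.5424, -0.1335, 0.0665]
tool_rot: [1.0, 0.023, 0.0, 0.0]
ft_force: [0.1, 0.4, -0.8]
grip_width: 0.0208
t 13.2 gauge x,y 0.09 0.09 z 66.55 F along -0.41 lat 0.11 z -0.79 mom [0.02 0.   0.01] w 20.83
```

```bash
python3 -m inch '[{"ax":0,"ay":0,"az":0,"dx":0,"dy":1,"dz":0,"gripper":10},{"ax":0,"ay":0,"az":0,"dx":0,"dy":1,"dz":0,"gripper":10},{"ax":0,"ay":0,"az":0,"dx":0,"dy":0,"dz":0,"gripper":10}]'; python3 st.py
```

```text
time: 13.5
position: [0.5425, -0.1355, 0.0666]
tool_rot: [1.0, 0.023, 0.0, 0.0]
ft_force: [0.8, -0.5, -1.8]
grip_width: 0.0208
t 13.5 gauge x,y 2.09 0.11 z 66.56 F along 0.5 lat 0.75 z -1.82 mom [ 0.08  0.   -0.02] w 20.83
```

```bash
python3 -m inch '[{"ax":0,"ay":0,"az":0,"dx":0,"dy":1,"dz":0,"gripper":10},{"ax":0,"ay":0,"az":0,"dx":0,"dy":1,"dz":0,"gripper":10},{"ax":0,"ay":0,"az":0,"dx":0,"dy":0,"dz":0,"gripper":10}]'; python3 st.py
```

```text
time: 13.8
position: [0.5426, -0.1375, 0.0666]
tool_rot: [1.0, 0.023, 0.0, 0.0]
ft_force: [-0.1, -0.3, -2.5]
grip_width: 0.0211
t 13.8 gauge x,y 4.12 0.13 z 66.58 F along 0.33 lat -0.13 z -2.48 mom [-0.04  0.03  0.05] w 21.07
```

```bash
python3 -m inch '[{"ax":0,"ay":0,"az":0,"dx":0,"dy":1,"dz":0,"gripper":10},{"ax":0,"ay":0,"az":0,"dx":0,"dy":1,"dz":0,"gripper":10},{"ax":0,"ay":0,"az":0,"dx":0,"dy":0,"dz":0,"gripper":10}]'; python3 st.py
```

```text
time: 14.1
position: [0.5427, -0.1395, 0.0666]
tool_rot: [1.0, 0.023, 0.0, 0.0]
ft_force: [0.3, -0.0, -0.8]
grip_width: 0.0207
t 14.1 gauge x,y 6.12 0.1 z 66.55 F along 0.01 lat 0.3 z -0.77 mom [-0.04  0.02  0.02] w 20.7
```

```bash
python3 -m inch '[{"ax":0,"ay":0,"az":0,"dx":0,"dy":1,"dz":0,"gripper":10},{"ax":0,"ay":0,"az":0,"dx":0,"dy":0,"dz":0,"gripper":10}]'; python3 st.py
```

```text
time: 14.3
position: [0.5427, -0.1404, 0.0666]
tool_rot: [1.0, 0.023, 0.0, 0.0]
ft_force: [0.6, -0.3, -0.8]
grip_width: 0.0208
t 14.3 gauge x,y 7.06 0.11 z 66.58 F along 0.34 lat 0.54 z -0.82 mom [0.08 0.04 0.01] w 20.77
```

```bash
python3 -m inch '[{"ax":0,"ay":0,"az":0,"dx":0,"dy":1,"dz":0,"gripper":10},{"ax":0,"ay":0,"az":0,"dx":0,"dy":0,"dz":0,"gripper":10}]'; python3 st.py
```

```text
time: 14.5
position: [0.5428, -0.1415, 0.0666]
tool_rot: [1.0, 0.023, 0.0, 0.0]
ft_force: [0.7, 0.5, -1.0]
grip_width: 0.0211
t 14.5 gauge x,y 8.08 0.1 z 66.57 F along -0.48 lat 0.72 z -0.96 mom [-0.01  0.03 -0.  ] w 21.11
```

```bash
python3 -m inch '[{"ax":0,"ay":0,"az":0,"dx":0,"dy":1,"dz":0,"gripper":10},{"ax":0,"ay":0,"az":0,"dx":0,"dy":1,"dz":0,"gripper":10},{"ax":0,"ay":0,"az":0,"dx":0,"dy":0,"dz":0,"gripper":10}]'; python3 st.py
```

```text
time: 14.8
position: [0.5429, -0.1434, 0.0666]
tool_rot: [1.0, 0.023, 0.0, -0.0]
ft_force: [-0.1, 0.5, -1.4]
grip_width: 0.0209
t 14.8 gauge x,y 9.98 0.11 z 66.55 F along -0.53 lat -0.04 z -1.45 mom [ 0.08 -0.05  0.  ] w 20.93
```

```bash
python3 -m inch '[{"ax":0,"ay":0,"az":0,"dx":0,"dy":1,"dz":0,"gripper":10},{"ax":0,"ay":0,"az":0,"dx":0,"dy":0,"dz":0,"gripper":10}]'; python3 st.py
```

```text
time: 15.0
position: [0.5428, -0.144, 0.0665]
tool_rot: [1.0, 0.023, -0.0, -0.0]
ft_force: [0.2, 1.6, 0.1]
grip_width: 0.0212
t 15.0 gauge x,y 10.63 0.03 z 66.52 F along -1.56 lat 0.28 z 0.06 mom [ 0.45 -0.12 -0.01] w 21.18
```

```bash
python3 -m inch '[{"ax":0,"ay":0,"az":0,"dx":0,"dy":1,"dz":0,"gripper":10},{"ax":0,"ay":0,"az":0,"dx":0,"dy":0,"dz":0,"gripper":10}]'; python3 st.py
```

```text
time: 15.2
position: [0.5428, -0.1447, 0.0665]
tool_rot: [1.0, 0.023, -0.0, -0.001]
ft_force: [0.7, 4.1, -0.1]
grip_width: 0.0212
t 15.2 gauge x,y 11.31 -0.04 z 66.5 F along -4.11 lat 0.92 z -0.1 mom [ 0.85 -0.24  0.04] w 21.17
```

```bash
python3 - <<'E'
from h import *
c=snap("wrist","w8"); crop(c,240,120,460,280,3.5,"pics/w8c.png")
E
```

```text
(no output)
```

View pics/w8c.png

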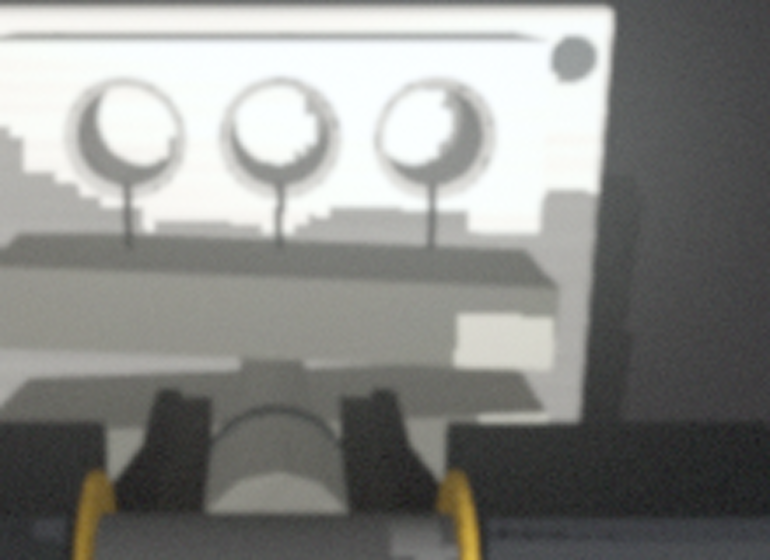

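```bash
python3 -m inch '[{"ax":0,"ay":0,"az":0,"dx":0,"dy":1,"dz":0,"gripper":10},{"ax":0,"ay":0,"az":0,"dx":0,"dy":0,"dz":0,"gripper":10},{"ax":0,"ay":0,"az":0,"dx":0,"dy":0,"dz":0,"gripper":10}]'; python3 st.py
```

```text
time: 15.55
position: [0.5427, -0.1454, 0.0665]
tool_rot: [1.0, 0.023, -0.0, -0.001]
ft_force: [1.7, 5.7, -1.6]
grip_width: 0.021
t 15.55 gauge x,y 12.03 -0.1 z 66.47 F along -5.6 lat 2.0 z -1.6 mom [ 1.14 -0.28 -0.02] w 20.95
```

```bash
python3 -m inch '[{"ax":0,"ay":0,"az":0,"dx":0.3,"dy":1,"dz":0,"gripper":10},{"ax":0,"ay":0,"az":0,"dx":0,"dy":0,"dz":0,"gripper":10},{"ax":0,"ay":0,"az":0,"dx":0,"dy":0,"dz":0,"gripper":10}]'; python3 st.py
```

```text
time: 15.85
position: [0.5428, -0.1459, 0.0664]
tool_rot: [1.0, 0.022, -0.001, -0.001]
ft_force: [1.4, 6.1, -0.3]
grip_width: 0.0209
t 15.85 gauge x,y 12.51 -0.08 z 66.42 F along -6.08 lat 1.71 z -0.26 mom [ 1.42 -0.24 -0.01] w 20.93
```

```bash
python3 -m inch '[{"ax":0,"ay":0,"az":0,"dx":0.3,"dy":1,"dz":0,"gripper":10},{"ax":0,"ay":0,"az":0,"dx":0,"dy":0,"dz":0,"gripper":10},{"ax":0,"ay":0,"az":0,"dx":0,"dy":0,"dz":0,"gripper":10},{"ax":0,"ay":0,"az":0,"dx":0,"dy":0,"dz":0,"gripper":10}]'; python3 st.py; python3 - <<'E'
from h import *
c=snap("side","s9"); crop(c,300,90,400,190,7,"pics/s9c.png")
E
python3 st.py
```

```text
time: 16.25
position: [0.5428, -0.1463, 0.0663]
tool_rot: [1.0, 0.022, -0.001, -0.002]
ft_force: [0.9, 7.9, 0.4]
grip_width: 0.0209
t 16.25 gauge x,y 12.93 -0.09 z 66.34 F along -7.86 lat 1.24 z 0.45 mom [ 1.71 -0.25 -0.03] w 20.93
t 16.3 gauge x,y 12.95 -0.07 z 66.39 F along -8.13 lat 1.32 z -0.38 mom [ 1.65 -0.25 -0.02] w 21.11
```

View pics/s9c.png

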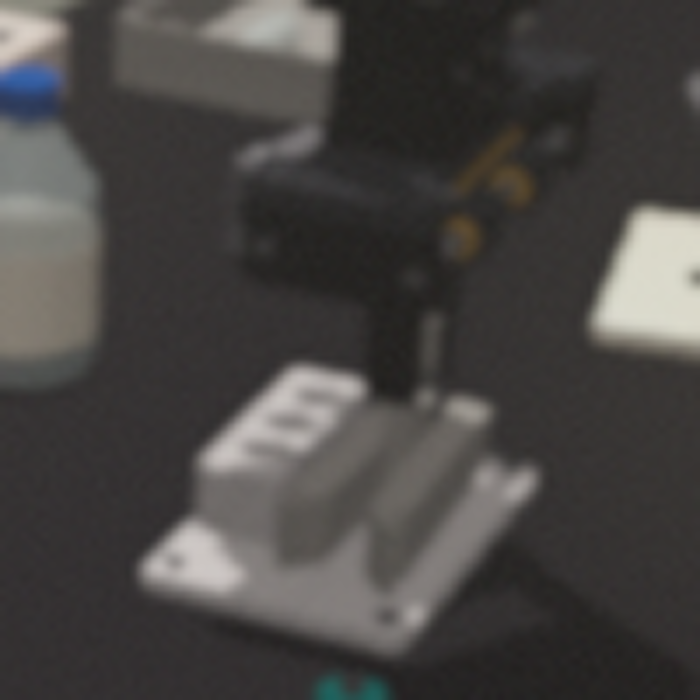

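```bash
python3 -m inch '[{"ax":0,"ay":0,"az":0,"dx":0,"dy":-2,"dz":0,"gripper":10},{"ax":0,"ay":0,"az":0,"dx":-0.3,"dy":-3,"dz":0,"gripper":10},{"ax":0,"ay":0,"az":0,"dx":-0.3,"dy":-4,"dz":0,"gripper":10},{"ax":0,"ay":0,"az":0,"dx":0,"dy":-2,"dz":0,"gripper":10},{"ax":0,"ay":0,"az":0,"dx":0,"dy":0,"dz":0,"gripper":10}]'; python3 st.py
```

```text
time: 16.8
position: [0.5425, -0.1371, 0.0666]
tool_rot: [1.0, 0.023, 0.0, -0.0]
ft_force: [-0.1, -0.9, -1.5]
grip_width: 0.021
t 16.8 gauge x,y 3.72 0.02 z 66.62 F along 0.86 lat -0.11 z -1.47 mom [-0.01 -0.   -0.01] w 21.03
```

```bash
python3 -m inch '[{"ax":0,"ay":0,"az":0,"dx":0,"dy":0,"dz":-8,"gripper":10},{"ax":0,"ay":0,"az":0,"dx":0,"dy":0,"dz":-15,"gripper":10},{"ax":0,"ay":0,"az":0,"dx":0,"dy":0,"dz":-15,"gripper":10},{"ax":0,"ay":0,"az":0,"dx":0,"dy":0,"dz":-7,"gripper":10},{"ax":0,"ay":0,"az":0,"dx":0,"dy":0,"dz":0,"gripper":10},{"ax":0,"ay":0,"az":0,"dx":16,"dy":3,"dz":0,"gripper":10},{"ax":0,"ay":0,"az":0,"dx":16,"dy":3,"dz":0,"gripper":10},{"ax":0,"ay":0,"az":0,"dx":16,"dy":3,"dz":0,"gripper":10}]'; python3 -m inch '[{"ax":0,"ay":0,"az":0,"dx":0,"dy":0,"dz":0,"gripper":10},{"ax":0,"ay":0,"az":0,"dx":0,"dy":0,"dz":0,"gripper":10},{"ax":0,"ay":0,"az":0,"dx":0,"dy":0,"dz":0,"gripper":10}]'; python3 st.py; python3 - <<'E'
from h import *
c=snap("wrist","w10"); crop(c,230,160,410,280,4,"pics/w10c.png")
c=snap("side","s10"); crop(c,300,90,400,190,7,"pics/s10c.png")
E
```

```text
time: 17.6
position: [0.5908, -0.144, 0.1109]
tool_rot: [1.0, 0.023, -0.001, -0.0]
ft_force: [0.2, 0.1, -1.7]
grip_width: 0.0213
time: 17.9
position: [0.5893, -0.1436, 0.1109]
tool_rot: [1.0, 0.023, -0.001, -0.001]
ft_force: [-0.1, 0.2, -1.2]
grip_width: 0.0212
t 17.9 gauge x,y 12.26 46.47 z 110.91 F along -0.25 lat -0.11 z -1.23 mom [-0.03 -0.03 -0.01] w 21.21
```

View pics/w10c.png

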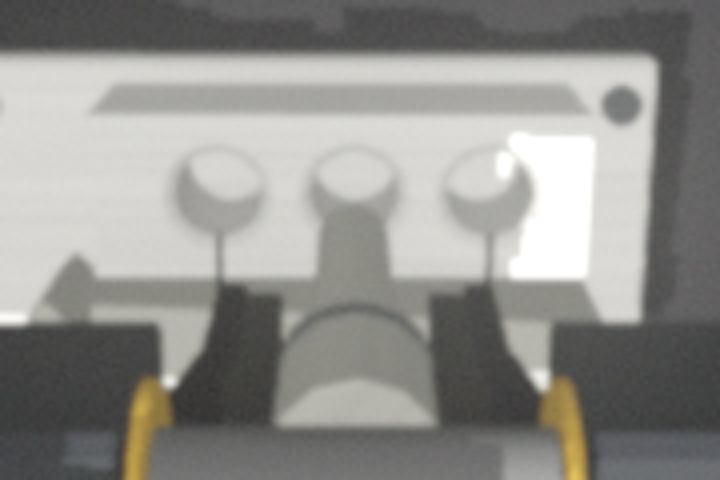

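View pics/s10c.png

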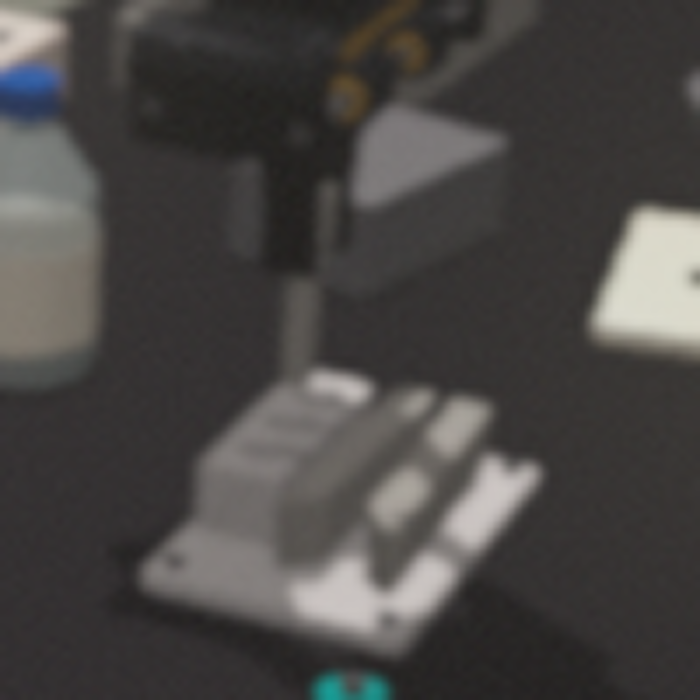

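```bash
python3 - <<'E'
from h import *
c=load("w10"); a=-1.5259
ex=np.array([np.cos(a),np.sin(a)]);ey=np.array([-np.sin(a),np.cos(a)])
def G(u,v,z,n):
    d=onz(c,u,v,z)[:2]*1e3-[542.3,-133.4]; print(n,d@ex,d@ey)
f=lambda x,y:(230+(x+.5)/4-.5,160+(y+.5)/4-.5)
G(*f(353,205),.057,"foot edge"); G(*f(355,190),.04,"hole b"); G(*f(219,190),.04,"hole a"); G(*f(490,190),.04,"hole c")
G(*f(319,240),.06,"L");G(*f(389,240),.06,"R")
E
```

```text
foot edge 12.597188330730893 51.748031467681265
hole b 12.951795401614197 49.35438732795247
hole a -14.229085386999644 49.3307272415399
hole c 39.92740343405969 49.37786873100353
L 6.3207647308422885 45.919832092041446
R 19.259883024036707 45.93160300122315
```

```bash
python3 -m inch '[{"ax":0,"ay":0,"az":0,"dx":2.2,"dy":0.3,"dz":0,"gripper":10},{"ax":0,"ay":0,"az":0,"dx":0,"dy":0,"dz":6,"gripper":10},{"ax":0,"ay":0,"az":0,"dx":0,"dy":0,"dz":7,"gripper":10},{"ax":0,"ay":0,"az":0,"dx":0,"dy":0,"dz":0,"gripper":10},{"ax":0,"ay":0,"az":0,"dx":0,"dy":0,"dz":0,"gripper":10},{"ax":0,"ay":0,"az":0,"dx":0,"dy":0,"dz":0,"gripper":10}]';  python3 st.py; python3 - <<'E'
from h import *
c=snap("wrist","w11"); crop(c,230,160,410,280,4,"pics/w11c.png")
a=-1.5259
ex=np.array([np.cos(a),np.sin(a)]);ey=np.array([-np.sin(a),np.cos(a)])
th=np.linspace(0,6.28,9)
P=lambda G,z:(lambda uv:(round((uv[0]-230)*4),round((uv[1]-160)*4)))(proj(c,np.r_[(np.array([542.3,-133.4])+G[0]*ex+G[1]*ey)/1e3,z]))
print("hole far/near/c",P((13,57),.04),P((13,39),.04),P((13,48),.04))
E
```

```text
time: 18.6
position: [0.5931, -0.1443, 0.0985]
tool_rot: [1.0, 0.023, -0.0, -0.0]
ft_force: [0.6, -0.2, -1.6]
grip_width: 0.0207
t 18.6 gauge x,y 13.19 50.29 z 98.47 F along 0.28 lat 0.59 z -1.64 mom [ 0.07 -0.02 -0.05] w 20.75
hole far/near/c (348, 189) (348, 278) (348, 234)
```

View pics/w11c.png

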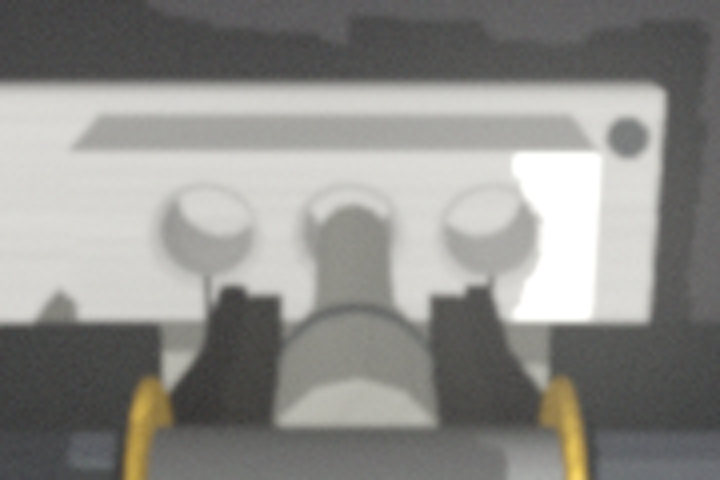

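```bash
python3 - <<'E'
from h import *
a=-1.5259
ex=np.array([np.cos(a),np.sin(a)]);ey=np.array([-np.sin(a),np.cos(a)])
def run(tag,f,pts):
  c=load(tag)
  for x,y,z,n in pts:
    d=onz(c,*f(x,y),z)[:2]*1e3-[542.3,-133.4]; print(tag,n,(d@ex).round(2),(d@ey).round(2))
f=lambda x,y:(230+(x+.5)/4-.5,160+(y+.5)/4-.5)
run("w11",f,[(352,204,.045,"foot edge"),(351,186,.04,"far rim"),(208,186,.04,"a far"),(208,275,.04,"a near"),(492,186,.04,"c far"),(492,275,.04,"c near")])
g=lambda x,y:(240+(x+.5)/3.5-.5,120+(y+.5)/3.5-.5)
run("w6",g,[(273,320,.013,"foot edge (tcp y -.8ish)")])
E
python3 st.py
```

```text
w11 foot edge 13.41 56.02
w11 far rim 13.21 57.98
w11 a far -13.81 57.97
w11 a near -14.4 40.0
w11 c far 39.86 57.99
w11 c near 40.43 40.03
w6 foot edge (tcp y -.8ish) -65.77 4.21
t 18.65 gauge x,y 13.25 50.38 z 98.62 F along 0.32 lat 0.21 z -1.39 mom [ 0.07  0.06 -0.02] w 21.18
```

```bash
python3 -m inch '[{"ax":0,"ay":0,"az":0,"dx":-1.1,"dy":-0.3,"dz":0,"gripper":10},{"ax":0,"ay":0,"az":0,"dx":0,"dy":0,"dz":4,"gripper":10},{"ax":0,"ay":0,"az":0,"dx":0,"dy":0,"dz":4,"gripper":10},{"ax":0,"ay":0,"az":0,"dx":0,"dy":0,"dz":0,"gripper":10},{"ax":0,"ay":0,"az":0,"dx":0,"dy":0,"dz":0,"gripper":10}]';  python3 st.py
```

```text
time: 19.15
position: [0.5918, -0.144, 0.0902]
tool_rot: [1.0, 0.023, -0.0, -0.0]
ft_force: [-0.4, -0.1, -1.2]
grip_width: 0.021
t 19.15 gauge x,y 12.81 48.99 z 90.23 F along 0.04 lat -0.4 z -1.25 mom [-0.01 -0.02  0.01] w 20.96
```

```bash
python3 -m inch '[{"ax":0,"ay":0,"az":0,"dx":0,"dy":0,"dz":4,"gripper":10},{"ax":0,"ay":0,"az":0,"dx":0,"dy":0,"dz":4,"gripper":10},{"ax":0,"ay":0,"az":0,"dx":0,"dy":0,"dz":0,"gripper":10}]';  python3 st.py
```

```text
time: 19.45
position: [0.5914, -0.1439, 0.0818]
tool_rot: [1.0, 0.023, -0.001, -0.0]
ft_force: [-0.4, 0.2, -0.7]
grip_width: 0.0209
t 19.45 gauge x,y 12.66 48.62 z 81.8 F along -0.23 lat -0.39 z -0.7 mom [-0.03  0.08  0.04] w 20.9
```

```bash
python3 -m inch '[{"ax":0,"ay":0,"az":0,"dx":0,"dy":0,"dz":4,"gripper":10},{"ax":0,"ay":0,"az":0,"dx":0,"dy":0,"dz":4,"gripper":10},{"ax":0,"ay":0,"az":0,"dx":0,"dy":0,"dz":4,"gripper":10},{"ax":0,"ay":0,"az":0,"dx":0,"dy":0,"dz":0,"gripper":10}]';  python3 st.py
```

```text
time: 19.85
position: [0.5915, -0.1439, 0.0698]
tool_rot: [1.0, 0.023, -0.001, -0.0]
ft_force: [-1.0, -0.4, -0.8]
grip_width: 0.0208
t 19.85 gauge x,y 12.66 48.63 z 69.75 F along 0.34 lat -1.0 z -0.85 mom [0.05 0.07 0.01] w 20.83
```

```bash
python3 -m inch '[{"ax":0,"ay":0,"az":0,"dx":0,"dy":0,"dz":1,"gripper":10},{"ax":0,"ay":0,"az":0,"dx":0,"dy":0,"dz":1,"gripper":10},{"ax":0,"ay":0,"az":0,"dx":0,"dy":0,"dz":0,"gripper":10}]';  python3 st.py
```

```text
time: 20.15
position: [0.592, -0.1441, 0.0685]
tool_rot: [1.0, 0.023, -0.0, -0.0]
ft_force: [-0.0, -1.0, -1.4]
grip_width: 0.0212
t 20.15 gauge x,y 12.88 49.15 z 68.52 F along 1.03 lat -0.07 z -1.44 mom [ 0.02  0.   -0.05] w 21.15
```

```bash
python3 -m inch '[{"ax":0,"ay":0,"az":0,"dx":0,"dy":0,"dz":1,"gripper":10},{"ax":0,"ay":0,"az":0,"dx":0,"dy":0,"dz":0,"gripper":10}]';  python3 st.py
```

```text
time: 20.35
position: [0.5919, -0.144, 0.0675]
tool_rot: [1.0, 0.023, -0.0, -0.0]
ft_force: [-0.0, -0.3, -1.0]
grip_width: 0.0206
t 20.35 gauge x,y 12.86 49.12 z 67.55 F along 0.26 lat -0.05 z -1.02 mom [-0.    0.03  0.02] w 20.6
```

```bash
python3 -m inch '[{"ax":0,"ay":0,"az":0,"dx":0,"dy":0,"dz":1,"gripper":10},{"ax":0,"ay":0,"az":0,"dx":0,"dy":0,"dz":0,"gripper":10}]';  python3 st.py
```

```text
time: 20.55
position: [0.592, -0.1441, 0.0666]
tool_rot: [1.0, 0.023, 0.0, 0.0]
ft_force: [0.5, 0.6, -1.2]
grip_width: 0.0209
t 20.55 gauge x,y 12.93 49.22 z 66.56 F along -0.53 lat 0.51 z -1.22 mom [0.06 0.03 0.02] w 20.88
```

```bash
python3 -m inch '[{"ax":0,"ay":0,"az":0,"dx":0,"dy":0,"dz":0.7,"gripper":10},{"ax":0,"ay":0,"az":0,"dx":0,"dy":0,"dz":0,"gripper":10}]';  python3 st.py
```

```text
time: 20.75
position: [0.5923, -0.1442, 0.0665]
tool_rot: [1.0, 0.023, 0.0, 0.0]
ft_force: [-1.8, 0.4, 3.5]
grip_width: 0.0206
t 20.75 gauge x,y 12.99 49.45 z 66.47 F along -0.51 lat -1.82 z 3.53 mom [ 0.1   0.14 -0.08] w 20.58
```

```bash
python3 -m inch '[{"ax":0,"ay":0,"az":0,"dx":0,"dy":0,"dz":0,"gripper":35},{"ax":0,"ay":0,"az":0,"dx":0,"dy":0,"dz":0,"gripper":50},{"ax":0,"ay":0,"az":0,"dx":0,"dy":0,"dz":0,"gripper":60},{"ax":0,"ay":0,"az":0,"dx":0,"dy":0,"dz":0,"gripper":60},{"ax":0,"ay":0,"az":0,"dx":0,"dy":0,"dz":0,"gripper":60},{"ax":0,"ay":0,"az":0,"dx":0,"dy":0,"dz":0,"gripper":60}]';  python3 st.py
```

```text
time: 21.35
position: [0.5919, -0.1441, 0.0657]
tool_rot: [1.0, 0.023, -0.0, -0.0]
ft_force: [-0.2, -1.0, 0.9]
grip_width: 0.0514
t 21.35 gauge x,y 12.88 49.1 z 65.73 F along 0.98 lat -0.2 z 0.94 mom [0.03 0.05 0.04] w 51.35
```

Released; rise straight up, then back off for a look.

```bash
python3 -m inch '[{"ax":0,"ay":0,"az":0,"dx":0,"dy":0,"dz":-10,"gripper":60},{"ax":0,"ay":0,"az":0,"dx":0,"dy":0,"dz":-20,"gripper":60},{"ax":0,"ay":0,"az":0,"dx":0,"dy":0,"dz":-25,"gripper":60},{"ax":0,"ay":0,"az":0,"dx":0,"dy":0,"dz":-30,"gripper":60},{"ax":0,"ay":0,"az":0,"dx":0,"dy":0,"dz":-30,"gripper":60},{"ax":0,"ay":0,"az":0,"dx":-30,"dy":0,"dz":-20,"gripper":60},{"ax":0,"ay":0,"az":0,"dx":-40,"dy":0,"dz":0,"gripper":60},{"ax":0,"ay":0,"az":0,"dx":-40,"dy":0,"dz":0,"gripper":60}]';python3 -m inch '[{"ax":0,"ay":0,"az":0,"dx":0,"dy":0,"dz":0,"gripper":60},{"ax":0,"ay":0,"az":0,"dx":0,"dy":0,"dz":0,"gripper":60},{"ax":0,"ay":0,"az":0,"dx":0,"dy":0,"dz":0,"gripper":60}]'; python3 st.py; python3 - <<'E'
from h import *
c=snap("wrist","w12"); c=snap("side","s12"); crop(c,200,90,400,310,2.7,"pics/s12c.png")
E
```

```text
time: 22.15
position: [0.4817, -0.1493, 0.2025]
tool_rot: [1.0, 0.023, 0.001, 0.001]
ft_force: [0.1, -0.3, 0.4]
grip_width: 0.052
time: 22.45
position: [0.4837, -0.1498, 0.2017]
tool_rot: [1.0, 0.023, 0.001, 0.001]
ft_force: [-0.2, -0.1, -0.9]
grip_width: 0.0521
t 22.45 gauge x,y 13.76 -59.23 z 201.68 F along 0.07 lat -0.18 z -0.9 mom [ 0.03  0.   -0.05] w 52.11
```

View pics/w12.png

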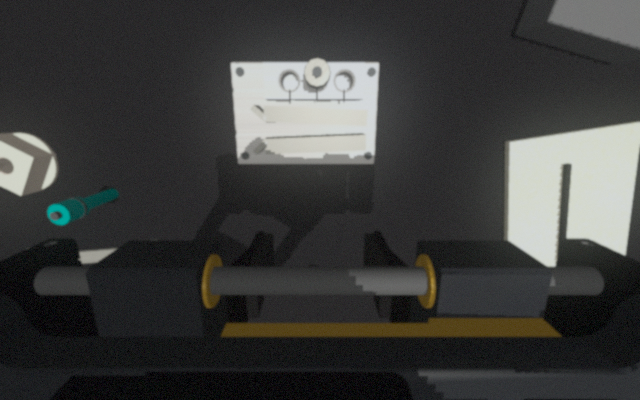

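View pics/s12c.png

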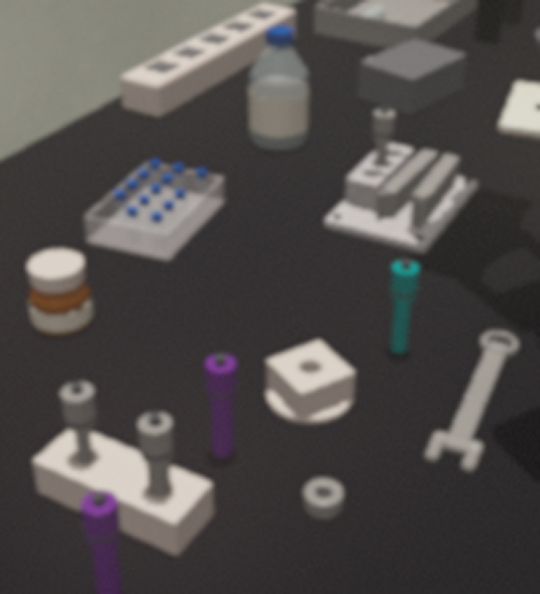

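```bash
python3 - <<'E'
from h import *
c=load("w12"); a=-1.5259
ex=np.array([np.cos(a),np.sin(a)]);ey=np.array([-np.sin(a),np.cos(a)])
cv=[(317,72,.096)]
for u,v,z in cv:
    d=onz(c,u,v,z)[:2]*1e3-[542.3,-133.4]; print("collar gauge",d@ex,d@ey)
p,dr=ray(c,317,66); dep=c["depth"][64:69,312:323]; print("collar z", (p[2]+dr[2]*np.median(dep)).round(4))
from h import crop; crop(c,225,50,390,170,4,"pics/w12c.png")
E
```

```text
collar gauge 13.513983224750822 48.577288996188784
collar z 0.0959
```

View pics/w12c.png

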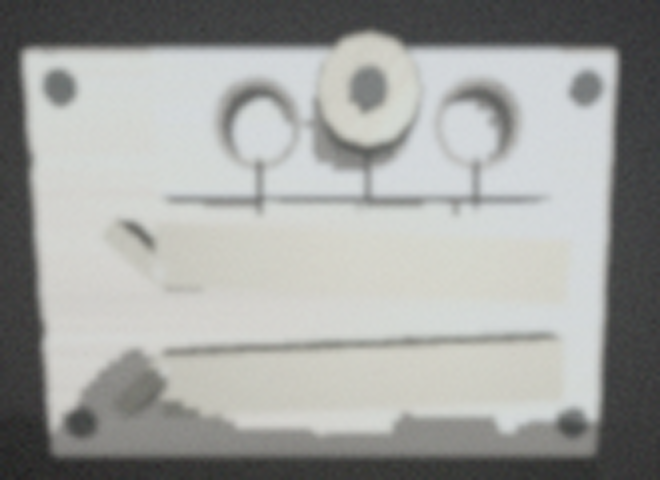

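The collar sits over hole_b at gauge (13.5, 48.6) mm. Its top is at 95.9 mm, which means fully down, and the column is upright. Handing in.

```bash
python3 -c "
from rig import robot
print(robot.hand_in())"
```

```text
the job is handed in; nothing more can be done
None
```

The column from the stand wedged level with hole_b. It now stands in hole_b, fully down and released, and the job is handed in at about 22.5 s of the 64 s allowed.

- **Gauging:** I slid it upright along the slot with the foot about 3 mm above the floor. It began to bind at about x = 10.5 mm in the gauge frame. I pushed to about 8 N along the slot, with 1–2 N sideways, and held it for more than 0.3 s. I did not measure each jaw's force separately. I take it that both bore because the sideways force stayed small against the push.
- **Placing:** After backing it out and lifting it over, I lowered it into hole_b until the floor pushed back at 3.5 N, with the foot at about 13 mm. I then let go and withdrew.
- **Last checks:** The wrist camera puts the collar centre at (13.5, 48.6) mm in the gauge frame, against (13, 48) for the hole. The collar top is at 95.9 mm, against 96 mm expected when fully seated. In the side view the column is upright, the two rack columns are in place, and the bystanders and look-alikes in view stand where they were. The screwdriver was out of both last views.
- **One disagreement:** Before lowering, the camera and the arm-position estimates of the sideways offset differed by about 1.8 mm. I set down about midway between them, and the column entered without touching the sides.

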